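# Stir the milling balls and close the vacuum drying pot

## Task

The washed milling balls in the vacuum drying pot are to be dried: stir them right round the pot with the stirring rod, so that every ball is moved well away from where it lay and none leaves the pot, then put the rod back upright in its holder and let go of it. Take the cover by its knob and slide it over the pot until its bore finds the locating pin in the middle and the cover drops on to the rubber seal. Press it down until the seal is fully squeezed, and finish like that, your gripper still holding the knob and pressing, as the pump will now be started; leave the other things on the table alone.

Things in the scene. Friction and masses are not known exactly. Their poses are not given: they have to be found in the camera images.
- pot: The vacuum drying pot: a round, heavy, fixed metal pot, open at the top. Origin on its axis at table level, z up. Inner radius 46 mm, inner floor 10 mm above the table, rim flange of radius 64 mm with its top at 74 mm. The balls lie in the ring-shaped space, 39 mm wide, round the standpipe in its middle. A hose port sticks out along the pot's own -y to 99 mm from the axis, below 48 mm.
- pin_tip (a point): Top of the upright locating pin, on the pot's axis, 96 mm above the table. The pin (diameter 10 mm, nose tapered over 7 mm to a flat top of 5 mm) stands on a suction standpipe of radius 7 mm (foot 9 mm) that rises from the pot's floor to 74 mm. The tip is 16 mm above the top of the free rubber seal.
- seal (a joint): Squeeze of the black rubber seal ring on the pot's flange (radius 51 to 60 mm, top at 80 mm above the table when free), in m: 0 free, 0.004 fully squeezed. It springs back, 3 N per mm: the cover's weight alone squeezes it about 1 mm; fully squeezed takes about 12 N in all, weight included.
- cover_knob (a point): The pot's loose cover: an aluminium disc of diameter 128 mm, 8 mm thick, lying underside down on the table, with a black round knob of diameter 36 mm up to 44 mm above the underside (a collar of 44 mm below 12 mm). This point: axis of the knob, 30 mm above the underside; grip here across the knob, from above. About 0.3 kg. Its turn about z does not matter.
- cover_underside (a point): The centre of the cover's underside: the mouth of its blind bore of 12 mm diameter, 26 mm deep, which goes over the locating pin. 30 mm below the point cover_knob.
- cover: The cover's body frame; its origin is the point cover_underside, z is its axis (up).
- rod: The stirring rod's body frame; its origin is the point rod_foot, z runs up the rod.
- rod_grip (a point): Middle of the stirring rod's grey round handle (diameter 16 mm, from 85 to 165 mm above the foot), 125 mm above the rod's foot. The rod stands upright in its holder at the start; grip here from above. About 60 g. Below the handle the rod has a diameter of 10 mm, its stirring head at the lower end 16 mm.
- rod_foot (a point): The flat lower end of the stirring rod, on its axis: the end of its thicker cylindrical stirring head (diameter 16 mm, 25 mm long). Stir with it 2 to 3 mm above the pot's floor, well below the middle of the balls, along a circle of about 30 mm radius round the pin.
- holder: The fixed holder of the stirring rod: a round foot of radius 37 mm with an upright tube of bore diameter 20 mm, widening to 31 mm at its funnel mouth, 58 mm high. Origin on its axis at table level; the rod's foot rests 6 mm above the table.
- ball_0_center (a point): Centre of one of five white polished, slippery ceramic milling balls of 16 mm diameter, lying on the pot's floor on the pot's own +x side; the space on its -x side is clear at the start.
- ball_1_center (a point): Centre of one of five white polished, slippery ceramic milling balls of 16 mm diameter, lying on the pot's floor on the pot's own +x side; the space on its -x side is clear at the start.
- ball_2_center (a point): Centre of one of five white polished, slippery ceramic milling balls of 16 mm diameter, lying on the pot's floor on the pot's own +x side; the space on its -x side is clear at the start.
- ball_3_center (a point): Centre of one of five white polished, slippery ceramic milling balls of 16 mm diameter, lying on the pot's floor on the pot's own +x side; the space on its -x side is clear at the start.
- ball_4_center (a point): Centre of one of five white polished, slippery ceramic milling balls of 16 mm diameter, lying on the pot's floor on the pot's own +x side; the space on its -x side is clear at the start.
- beaker_1: A bystander, the glass beaker: leave it where it is. Origin at the centre of its underside.
- petri_dish: A bystander, the petri dish: leave it where it is. Origin at the centre of its underside.
- crucible: A bystander, the small crucible: leave it where it is. Origin at the centre of its underside.
- evaporating_dish: A bystander, the evaporating dish: leave it where it is. Origin at the centre of its underside.
- moisture_tin_1: A bystander, the single tin: leave it where it is. Origin at the centre of its underside.
- moisture_tin_4: A bystander, the upper tin of the stack: leave it where it is. Origin at the centre of its underside.
There are look-alikes about, which are no part of the job. Leave any blue or orange look-alike of the holder alone.

How it is judged (in metres and radians):
On the way, in this order (a step that is already met when the one before it is completed fails the run):
1. with the rod held in the pot, every ball has been moved at least 12 mm from where it lay (distance of each of ball_0_center, ball_1_center, ball_2_center, ball_3_center, ball_4_center from where it was at the start of the episode above 0.012 m and horizontal distance between rod_foot and pot below 0.044 m and z of rod_foot in the frame of pot below 0.035 m and contact force between rod and the fingers above 1 N), for 0.1 s.
2. the rod is back in its holder and released (horizontal distance between rod_foot and holder below 0.004 m and z of rod_foot in the frame of holder below 0.01 m and angle between rod's own z axis and vertical below 0.12 rad and contact force between rod and the fingers below 0.1 N), for 0.2 s.
3. the cover has dropped over the locating pin on to the seal (horizontal distance between cover_underside and pin_tip below 0.0025 m and angle between cover's own z axis and vertical below 0.05 rad and z of cover_underside in the frame of pot below 0.083 m), for 0.1 s.
At the end, for the whole second after the job is handed in: The cover is over the pin (within 2.5 mm of its axis, tilt under 0.05 rad) and at rest, gripped by its knob (contact force over 15 N) and pressed down so that the seal is squeezed more than 3 mm of its 4 mm; the rod stands in its holder, let go; all five balls are in the pot (all of step 2 and horizontal distance between each of ball_0_center, ball_1_center, ball_2_center, ball_3_center, ball_4_center and pot below 0.047 m and z of each of ball_0_center, ball_1_center, ball_2_center, ball_3_center, ball_4_center in the frame of pot below 0.05 m and horizontal distance between cover_underside and pin_tip below 0.0025 m and angle between cover's own z axis and vertical below 0.05 rad and value of joint seal above 0.003 m and contact force between cover and the fingers above 15 N and linear speed of cover below 0.01 m/s); the arm keeps its last pose, push and grip.
It fails at once if a ball leaves the pot (horizontal distance between any of ball_0_center, ball_1_center, ball_2_center, ball_3_center, ball_4_center and pot above 0.07 m).
It fails at once if a bystander is pushed more than 20 mm (distance of any of beaker_1, petri_dish, crucible, evaporating_dish, moisture_tin_1, moisture_tin_4 from where it was at the start of the episode above 0.02 m).
It also fails if it takes over 72 s, if anything falls off the work surface, if the arm or the gripper's body presses on something with over 40 N, if the wrist force passes 120 N, or if a joint passes its speed limit or range.

## Robot

A 6-joint arm with a two-finger parallel gripper is mounted at the origin on a cart in front of the work surface, level with it; the furniture and walls round the work are solid. World frame = base frame: x ahead of the robot, y to its left, z up, the work surface at z = 0. Lengths are in m, angles in degrees, forces in N, time in s.
With the tool pointing down it reaches from about 0.325 to 0.85 m from the base axis. Payload 4.4 kg.
Tool frame: the origin (TCP) lies at the very end of the fingers, on their centre line; the grasp point (between the pads) lies 19 mm behind it; z points along the fingers, y is the direction in which the jaws open and shut (so a half turn about z gives the same grasp; the last joint's range is limited). The gripper opens to 94 mm and grips with 3 to 60 N. Pads are 16 mm wide; open, the fingers measure 119 mm over their backs; the gripper's body (75 mm by 177 mm) begins 78 mm behind the grasp point.
Start: joints at [-72.107, 11.837, 88.321, -0, 79.842, -8.623], TCP at [0.257, -0.515, 0.205] pointing down, gripper open.
Joint ranges: [-156.59, 156.59], [-49.26, 127.26], [12.9, 141.05], [-63.56, 243.56], [4.71, 150.69], [-161.64, 161.64]. Speed limits (degrees/s): [159.86, 159.86, 180, 180, 180, 180].

## Interface

Orientations are given as a 3x3 rotation matrix whose columns are the frame's x, y, z axes.
In Python, from cell import get_state, capture, calibration, close_job gives the robot as it stands.
- The arm moves only by the tool play_rows, never from a script. Its argument "rows" is a list of rows, each an object with "grip": the closure, from 0 (fully open) to 1 (shut); "dp": the shift along the tool's x, y, z in cm, a list of three; "twist": the turn about the tool's z in degrees. A call has exactly 5 rows; each row shifts and turns the commanded pose from where the row before left it, along the tool's axes as they then stand; what a row does not reach is not made up. A row lasts 1/10 s, in which the tool goes at most 50 mm and 8.59 degrees, less where a joint would pass 70% of its speed; a pose out of reach is approached as far as the arm can. A call with a gripper value outside its range is refused whole. The fingers move at their own pace and stop on an object; "force" is the grip in N (left out, the last holds). Time passes only in rows, so rows that do not move let the fingers close, or fill a call up. It gives the time, the measured TCP pose, the force and the opening at its end, in the units of the state.
- get_state(): the state, without advancing time (a new reading comes with each control period).
- capture(name): name is "scene" or "top"; returns (picture, depth): 420x560x3 uint8, red, green, blue; 420x560 float32, m along the optical axis (not along the pixel's ray), 0 where there is no reading.
- calibration(name): a dict with "intrinsics" (3x3 intrinsics, pixels), "T" (4x4, takes a point from camera to world coordinates). Camera axes: x right, y down, z forward; pixel columns grow to the right and rows downward; lengths in m; the calibration is good to about 2 mm. A picture is of the moment at which its call begins. calibration takes no time and is no camera call.
- close_job(): hands the job in, once; it reports no verdict.
The state is a dict: "clock": time; "qpos": joint angles; "joint_vel": joint speeds; "joint_torque": joint torques, N m; "position": TCP position; "tcp_rot": TCP orientation; "wrist_force": force on the tool from outside, world axes, zero at the start; "torque": the same for the moment, N m; "opening": finger opening in m.
Only numpy, scipy, OpenCV 4.12 (cv2) and the standard library are available. Lean on these libraries where they do the work, as an engineer would, in place of code of your own. Each camera call takes 0.05 s, during which the arm holds its last target.

## Working session

There is one attempt and no reset: what is moved stays moved. The work goes in short steps, Python scripts to look and compute and a tool call to move; the robot and the scene stay as the last step left them, time stands still between calls to the robot, and variables do not carry over. Pictures are saved under pics/ and viewed, and the job is handed in when it is done.

Besides the shell and the picture viewer there is one more tool, called after "Emit:" as a command line: name --argument value ..., lists and objects as JSON in quotes. play_rows: Moves the arm, as the interface text tells. Its arguments: {"type":"object","properties":{"rows":{"type":"array"},"force":{"type":"number"}},"required":["rows"]}

```bash
ls; mkdir -p pics; python3 - <<'E'
from cell import *
import cv2, numpy as np
s=get_state()
for k,v in s.items(): print(k,np.round(v,4).tolist())
for n in ("scene","top"):
    p,d=capture(n); cv2.imwrite(f"pics/{n}0.png",p[:,:,::-1]); np.save(f"{n}0.npy",d); np.save(f"{n}0rgb.npy",p)
    c=calibration(n); print(n,np.round(c["intrinsics"],2).tolist(),np.round(c["T"],4).tolist())
E
```

```text
pics
clock 0.0
qpos [-72.1086, 11.8827, 88.4047, -0.0012, 79.8444, -8.6239]
joint_vel [0.0123, -0.0769, -0.0752, 0.0067, 0.0035, -0.079]
joint_torque [-0.0004, -37.088, -28.1416, 0.0699, 0.0363, -0.0002]
position [0.2564, -0.5137, 0.2043]
tcp_rot [[0.8948, 0.4464, -0.0007], [0.4464, -0.8948, 0.0022], [0.0003, -0.0023, -1.0]]
wrist_force [-0.3107, 0.3689, 0.4174]
torque [-0.0523, -0.0158, 0.0366]
opening 0.0939
scene [[408.3, 0.0, 274.61], [0.0, 408.3, 212.65], [0.0, 0.0, 1.0]] [[-0.7911, -0.2781, 0.5448, 0.0156], [-0.6116, 0.354, -0.7075, 0.7481], [0.0039, -0.8929, -0.4502, 0.5952], [0.0, 0.0, 0.0, 1.0]]
top [[497.45, 0.0, 283.44], [0.0, 497.45, 206.88], [0.0, 0.0, 1.0]] [[-0.0042, -0.9986, 0.053, 0.5044], [-0.9998, 0.0054, 0.0208, -0.0041], [-0.0211, -0.0529, -0.9984, 1.1471], [0.0, 0.0, 0.0, 1.0]]
```

View pics/scene0.png

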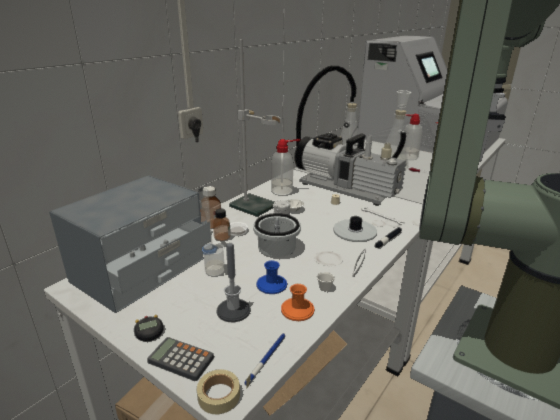

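View pics/top0.png

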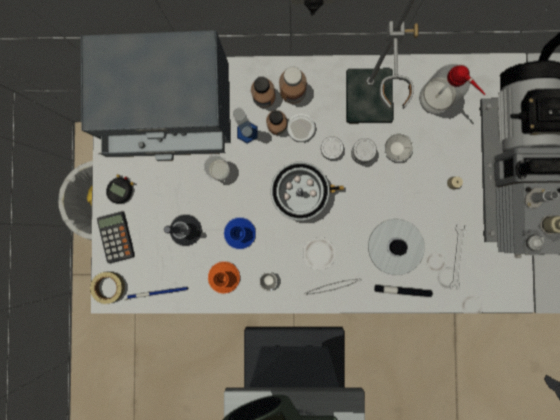

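Candidates (top view):
- **Rod and holder:** the black foot with a grey handle at (185,230). The blue (240,234) and orange (224,277) ones are look-alikes.
- **Pot:** (301,191).
- **Cover:** the grey disc with a black knob at (397,247). The clear dish at (318,254) could be mistaken for it.

I choose the black holder, and will check it in close crops.

```bash
python3 - <<'E'
import cv2, numpy as np
p=cv2.imread("pics/top0.png")
def c(x,y,w,h): return cv2.resize(p[y:y+h,x:x+w],(400,300),interpolation=cv2.INTER_CUBIC)
a=np.vstack([np.hstack([c(261,161,80,60),c(150,200,80,60)]),np.hstack([c(340,205,120,90),c(220,130,160,120)])])
cv2.imwrite("pics/crop1.png",a)
E
```

```text
(no output)
```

View pics/crop1.png

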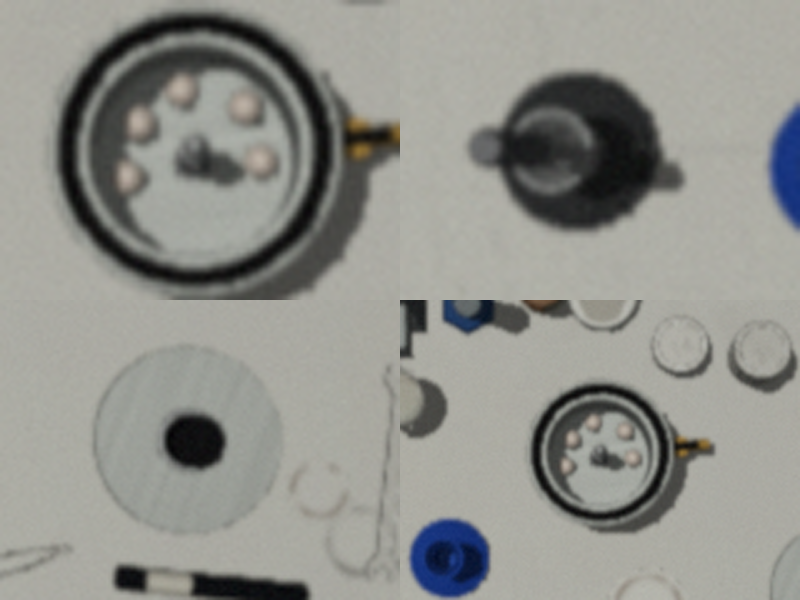

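```bash
cat > h.py <<'E'
import numpy as np, cv2
from cell import *
from scipy.optimize import least_squares
def ray(cal,uv,z):
    K,T=np.array(cal["intrinsics"]),np.array(cal["T"]); uv=np.atleast_2d(uv).astype(float)
    d=np.c_[(uv[:,0]-K[0,2])/K[0,0],(uv[:,1]-K[1,2])/K[1,1],np.ones(len(uv))]@T[:3,:3].T
    return T[:3,3]+d*((z-T[2,3])/d[:,2])[:,None]
def proj(cal,P):
    K,T=np.array(cal["intrinsics"]),np.array(cal["T"]); q=(np.atleast_2d(P)-T[:3,3])@T[:3,:3]
    q=q@K.T; return q[:,:2]/q[:,2:]
def circ(P,r=None):
    c0=P[:,:2].mean(0)
    if r is None:
        f=lambda x: np.hypot(*(P[:,:2]-x[:2]).T)-x[2]; x0=[*c0,.05]
    else:
        f=lambda x: np.hypot(*(P[:,:2]-x[:2]).T)-r; x0=c0
    s=least_squares(f,x0,loss='soft_l1',f_scale=.001); return s.x,np.sqrt(np.mean(s.fun**2))
E
python3 - <<'E'
from h import *
p=np.load("top0rgb.npy"); cal=calibration("top"); d=np.load("top0.npy")
g=p.max(2)
def blobs(mask,z,box):
    m=np.zeros_like(mask,np.uint8); x,y,w,h=box; m[y:y+h,x:x+w]=mask[y:y+h,x:x+w]
    cs,hi=cv2.findContours(m,cv2.RETR_CCOMP,cv2.CHAIN_APPROX_NONE)
    for i,c in enumerate(cs):
        if len(c)<20: continue
        P=ray(cal,c[:,0],z); print(len(c),hi[0][i][3],np.round(circ(P)[0],4),circ(P)[1])
print("seal");blobs((g<50),.08,(265,155,75,75))
print("holder foot");blobs((g<75),.006,(155,205,55,55))
print("knob");blobs((g<60),.044,(380,230,40,35))
hsv=cv2.cvtColor(p,cv2.COLOR_RGB2HSV)
for (u,v) in [(397,247),(375,235),(167,229),(175,229),(360,300),(301,205)]:
    print(u,v,p[v,u],d[v,u], )
T=cal["T"]
def w(u,v):
    K=cal["intrinsics"];z=d[v,u];q=np.array([(u-K[0][2])/K[0][0]*z,(v-K[1][2])/K[1][1]*z,z]);return np.round(np.array(T)[:3,:3]@q+np.array(T)[:3,3],4)
for (u,v) in [(397,247),(375,235),(167,229),(360,300),(301,215),(325,191),(320,254)]: print(u,v,w(u,v))
E
```

```text
seal
149 -1 [ 0.5962 -0.0166  0.0568] 0.0006349866580220776
140 5 [ 0.5961 -0.0166  0.0531] 0.0005922820756650544
holder foot
89 -1 [0.5132 0.2457 0.0346] 0.0023286233783836483
30 0 [0.5009 0.2596 0.0104] 0.0035138162311594244
38 0 [0.5175 0.2583 0.0172] 0.004566337287087001
knob
46 -1 [ 0.4732 -0.2327  0.0172] 0.0009773422971547322
397 247 [17 19 20] 1.0940894
375 235 [157 160 154] 1.1291201
167 229 [103 104 105] 0.980044
175 229 [28 27 28] 1.0198323
360 300 [171 171 163] 1.1343769
301 205 [164 168 161] 1.13878
397 247 [ 0.4732 -0.2306  0.0448]
375 235 [ 0.4996 -0.188   0.012 ]
167 229 [0.5138 0.2459 0.1712]
360 300 [ 0.3517 -0.1539 -0.0004]
301 215 [ 0.5433 -0.0194  0.0822]
325 191 [ 0.5948 -0.0713  0.0795]
320 254 [ 0.4566 -0.0636  0.0007]
```

```bash
python3 - <<'E'
from h import *
def cloud(n):
    d=np.load(n+"0.npy");cal=calibration(n);K,T=np.array(cal["intrinsics"]),np.array(cal["T"])
    v,u=np.mgrid[:420,:560];q=np.stack([(u-K[0,2])/K[0,0]*d,(v-K[1,2])/K[1,1]*d,d],-1)@T[:3,:3].T+T[:3,3]
    q[d==0]=np.nan; return q
for n in("top","scene"):
    q=cloud(n)
    def sel(x,y,r,z0,z1):
        m=(np.hypot(q[...,0]-x,q[...,1]-y)<r)&(q[...,2]>z0)&(q[...,2]<z1); return q[m]
    a=sel(.513,.245,.03,.165,.18); print(n,"rodtop",len(a),a.mean(0).round(4))
    for z in (.095,.11,.13,.15):
        a=sel(.513,.245,.03,z-.01,z+.01); 
        if len(a)>5: print(" rod",z,len(a),a.mean(0).round(4), circ(a,.008)[0])
    a=sel(.473,-.232,.025,.04,.05);print("knob",len(a),a.mean(0).round(4))
    a=sel(.473,-.232,.09,.004,.02);print("disc",len(a),circ(a)[0], a.mean(0).round(4))
    a=sel(.596,-.016,.07,.072,.09);print("seal",len(a),a.mean(0).round(4), (a.max(0)+a.min(0))/2)
    a=sel(.596,-.016,.02,.085,.12);print("pin",len(a),a.mean(0).round(4))
    # balls
    if n=="top":
        p=np.load("top0rgb.npy").astype(int);m=(p[...,0]-p[...,2]>12)&(p[...,0]>100);m[:,330:]=0;m[:,:270]=0;m[:165]=0;m[215:]=0
        k,l,st,ce=cv2.connectedComponentsWithStats(m.astype(np.uint8))
        for i in range(1,k):
            P=ray(calibration(n),ce[i],.020)[0]; print(st[i,4],ce[i].round(1),P.round(4),np.round((P[:2]-[.596,-.0166])*1000))
        # disc edge circle
        g=p.max(2)
        e=cv2.Canny(np.load("top0rgb.npy"),30,80);v,u=np.nonzero(e)
        P=ray(calibration(n),np.c_[u,v],.008);r=np.hypot(P[:,0]-.474,P[:,1]+.231);P=P[(r>.06)&(r<.068)];print("disc edge",len(P),circ(P))
        P=ray(calibration(n),np.c_[u,v],.006);r=np.hypot(P[:,0]-.5135,P[:,1]-.2457);P=P[(r>.033)&(r<.041)];print("foot edge",len(P),circ(P),P[:,2].mean())
        P=ray(calibration(n),np.c_[u,v],.080);r=np.hypot(P[:,0]-.596,P[:,1]+.0166);P=P[(r>.055)&(r<.063)];print("seal edge",len(P),circ(P))
        P=ray(calibration(n),np.c_[u,v],.080);r=np.hypot(P[:,0]-.596,P[:,1]+.0166);P=P[(r>.047)&(r<.054)];print("seal inner",len(P),circ(P))
E
```

```text
top rodtop 51 [0.5141 0.2457 0.1696]
 rod 0.095 7 [0.5144 0.2406 0.0993] [0.51406135 0.24715252]
 rod 0.11 14 [0.5143 0.2404 0.1097] [0.51413987 0.24709437]
 rod 0.13 18 [0.5142 0.2411 0.129 ] [0.51444125 0.24732595]
 rod 0.15 18 [0.5144 0.2404 0.1503] [0.51403864 0.24710898]
knob 190 [ 0.4741 -0.2356  0.0434]
disc 2173 [ 0.47323182 -0.23666445  0.04760767] [ 0.4733 -0.2348  0.0077]
seal 1148 [ 0.597  -0.0171  0.077 ] [ 0.59695262 -0.01653584  0.08080648]
pin 16 [ 0.5971 -0.0164  0.0931]
28 [296.8 178.5] [ 0.6287 -0.0112  0.02  ] [33.  5.]
31 [309.5 181.8] [ 0.621  -0.0401  0.02  ] [ 25. -24.]
30 [288.3 185.3] [0.6133 0.0082 0.02  ] [17. 25.]
30 [312.5 192.7] [ 0.5962 -0.0467  0.02  ] [  0. -30.]
26 [286.  195.9] [0.5892 0.0136 0.02  ] [-7. 30.]
disc edge 165 (array([ 0.47353491, -0.23430891,  0.06465117]), np.float64(0.0010529178038648033))
foot edge 119 (array([0.51338164, 0.246113  , 0.03675956]), np.float64(0.001261849720009606)) 0.006000000000000005
seal edge 203 (array([ 0.59653201, -0.01651656,  0.05885012]), np.float64(0.000845802320158067))
seal inner 177 (array([ 0.59619279, -0.01657545,  0.05107273]), np.float64(0.0007512372971792573))
scene rodtop 39 [0.5129 0.2498 0.1695]
 rod 0.095 43 [0.5115 0.2514 0.0962] [0.51556254 0.24590327]
 rod 0.11 58 [0.5109 0.2514 0.1103] [0.51527325 0.24683132]
 rod 0.13 67 [0.5108 0.2511 0.1301] [0.51553445 0.24716358]
 rod 0.15 64 [0.5112 0.2514 0.1503] [0.51552536 0.24688887]
knob 67 [ 0.4721 -0.2309  0.0447]
disc 692 [ 0.47337217 -0.23626036  0.04964112] [ 0.4668 -0.2237  0.0094]
seal 572 [ 0.5929 -0.0102  0.0777] [ 0.59467301 -0.01190413  0.08012023]
pin 18 [ 0.5961 -0.0146  0.0911]
```

```bash
cat >> h.py <<'E'
def go(x,y,z,n=5):
    s=get_state();R=np.array(s["tcp_rot"]);p=np.array(s["position"]);d=np.array([x,y,z])-p
    t=R.T@d*100; print("pos",p.round(4),"d_tool cm",t.round(2),"per row",(t/n).round(3),"open",round(s["opening"],4),"F",np.round(s["wrist_force"],1),"t",s["clock"])
E
python3 -c "
from h import *
go(.5142,.2464,.205,20)"
```

```text
pos [ 0.2565 -0.5138  0.2044] d_tool cm [ 57.   -56.52   0.07] per row [ 2.85  -2.826  0.004] open 0.0939 F [ 0.4  0.5 -0.9] t 0.1
```

Emit:
play_rows --rows '[{"grip": 0,"dp": [2.85,-2.82,0],"twist": 0},{"grip": 0,"dp": [2.85,-2.82,0],"twist": 0},{"grip": 0,"dp": [2.85,-2.82,0],"twist": 0},{"grip": 0,"dp": [2.85,-2.82,0],"twist": 0},{"grip": 0,"dp": [2.85,-2.82,0],"twist": 0}]'

```text
clock: 0.6
position: [0.3213, -0.3229, 0.2049]
tcp_rot: [[0.895, 0.446, -0.0], [0.446, -0.895, 0.001], [0.0, -0.001, -1.0]]
wrist_force: [0.3, -0.2, 0.3]
opening: 0.094
```

Emit:
play_rows --rows '[{"grip": 0,"dp": [2.85,-2.82,0],"twist": 0},{"grip": 0,"dp": [2.85,-2.82,0],"twist": 0},{"grip": 0,"dp": [2.85,-2.82,0],"twist": 0},{"grip": 0,"dp": [2.85,-2.82,0],"twist": 0},{"grip": 0,"dp": [2.85,-2.82,0],"twist": 0}]'

```text
clock: 1.1
position: [0.3857, -0.1332, 0.2052]
tcp_rot: [[0.895, 0.446, -0.0], [0.446, -0.895, 0.0], [-0.0, -0.0, -1.0]]
wrist_force: [0.7, 0.2, -0.5]
opening: 0.0938
```

Emit:
play_rows --rows '[{"grip": 0,"dp": [2.85,-2.82,0],"twist": 0},{"grip": 0,"dp": [2.85,-2.82,0],"twist": 0},{"grip": 0,"dp": [2.85,-2.82,0],"twist": 0},{"grip": 0,"dp": [2.85,-2.82,0],"twist": 0},{"grip": 0,"dp": [2.85,-2.82,0],"twist": 0}]'

```text
clock: 1.6
position: [0.4503, 0.0566, 0.2051]
tcp_rot: [[0.895, 0.447, -0.0], [0.447, -0.895, -0.0], [-0.0, -0.0, -1.0]]
wrist_force: [1.2, 1.1, -0.6]
opening: 0.0941
```

Emit:
play_rows --rows '[{"grip": 0,"dp": [2.85,-2.82,0],"twist": 0},{"grip": 0,"dp": [2.85,-2.82,0],"twist": 0},{"grip": 0,"dp": [2.85,-2.82,0],"twist": 0},{"grip": 0,"dp": [2.85,-2.82,0],"twist": 0},{"grip": 0,"dp": [0,0,0],"twist": 0}]'

```text
clock: 2.1
position: [0.5024, 0.2104, 0.2048]
tcp_rot: [[0.893, 0.451, -0.0], [0.451, -0.893, 0.001], [0.0, -0.001, -1.0]]
wrist_force: [0.5, -0.6, 0.3]
opening: 0.0943
```

```bash
python3 -c "
from h import *
go(.5145,.2467,.204,1); go(.5145,.2467,.112,4)"
```

```text
pos [0.5024 0.2104 0.2048] d_tool cm [ 2.72 -2.69  0.08] per row [ 2.718 -2.69   0.08 ] open 0.0943 F [ 0.5 -0.6  0.3] t 2.1
pos [0.5024 0.2104 0.2048] d_tool cm [ 2.72 -2.68  9.28] per row [ 0.679 -0.669  2.32 ] open 0.0943 F [ 0.5 -0.6  0.3] t 2.1
```

Emit:
play_rows --rows '[{"grip": 0,"dp": [2.0,-2.0,0],"twist": 0},{"grip": 0,"dp": [0.72,-0.69,0],"twist": 0},{"grip": 0,"dp": [0,0,0],"twist": 0},{"grip": 0.35,"dp": [0,0,0],"twist": 0},{"grip": 0.35,"dp": [0,0,0],"twist": 0}]'

```text
clock: 2.6
position: [0.5141, 0.2417, 0.2054]
tcp_rot: [[0.895, 0.445, -0.0], [0.445, -0.895, -0.001], [-0.001, 0.0, -1.0]]
wrist_force: [0.3, -0.0, -0.3]
opening: 0.0814
```

```bash
python3 -c "
from h import *
go(.5145,.2467,.112,5)
p,d=capture('scene'); cv2.imwrite('pics/s1.png',cv2.resize(p[180:340,150:350,::-1],(800,640))[:600])"
```

```text
pos [0.5141 0.2417 0.2054] d_tool cm [ 0.27 -0.44  9.34] per row [ 0.054 -0.087  1.868] open 0.0814 F [ 0.3 -0.  -0.3] t 2.6
```

View pics/s1.png

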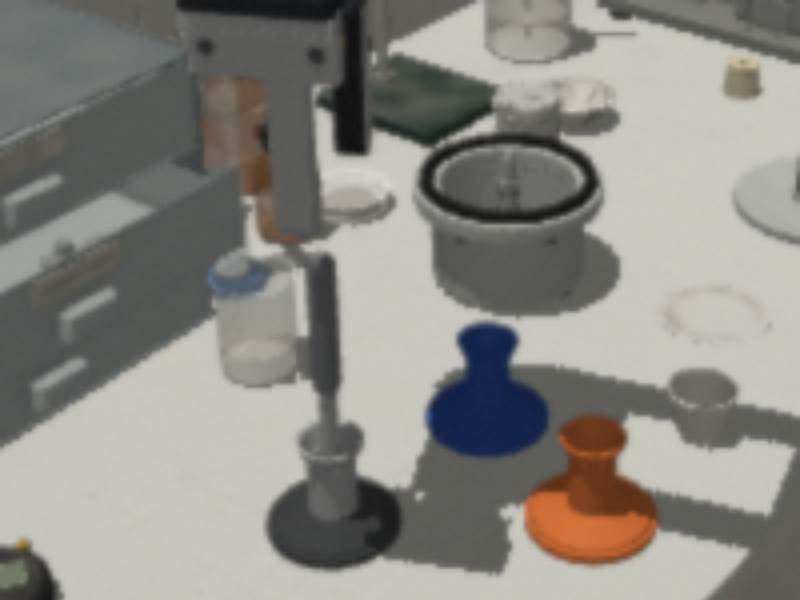

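The gripper is right above the grey rod in the black holder (rod at 325,260 in the crop). I'll descend now.

Emit:
play_rows --rows '[{"grip": 0.35,"dp": [0.27,-0.44,0],"twist": 0},{"grip": 0.35,"dp": [0,0,2.3],"twist": 0},{"grip": 0.35,"dp": [0,0,2.3],"twist": 0},{"grip": 0.35,"dp": [0,0,2.3],"twist": 0},{"grip": 0.35,"dp": [0,0,2.4],"twist": 0}]'

```text
clock: 3.15
position: [0.5151, 0.248, 0.112]
tcp_rot: [[0.895, 0.446, 0.001], [0.446, -0.895, 0.0], [0.001, 0.0, -1.0]]
wrist_force: [1.1, 0.3, -0.6]
opening: 0.0609
```

Emit:
play_rows --rows '[{"grip": 0.9,"dp": [0,0,0],"twist": 0},{"grip": 0.9,"dp": [0,0,0],"twist": 0},{"grip": 0.9,"dp": [0,0,0],"twist": 0},{"grip": 0.9,"dp": [0,0,0],"twist": 0},{"grip": 0.9,"dp": [0,0,0],"twist": 0}]' --force 30

```text
clock: 3.65
position: [0.5157, 0.2483, 0.1138]
tcp_rot: [[0.895, 0.446, 0.002], [0.446, -0.895, 0.001], [0.002, 0.0, -1.0]]
wrist_force: [-0.1, 0.1, -0.6]
opening: 0.0244
```

```bash
python3 -c "
from h import *
go(.5145,.2467,.205,5)
go(.5145,.2467,.205,5)
p,d=capture('scene'); cv2.imwrite('pics/s2.png',cv2.resize(p[180:340,150:350,::-1],(800,640))[:600])"
```

```text
pos [0.5157 0.2483 0.1138] d_tool cm [-0.16  0.09 -9.12] per row [-0.032  0.019 -1.823] open 0.0244 F [-0.1  0.1 -0.6] t 3.65
pos [0.5157 0.2483 0.1138] d_tool cm [-0.16  0.09 -9.12] per row [-0.032  0.019 -1.823] open 0.0244 F [-0.1  0.1 -0.6] t 3.65
```

View pics/s2.png

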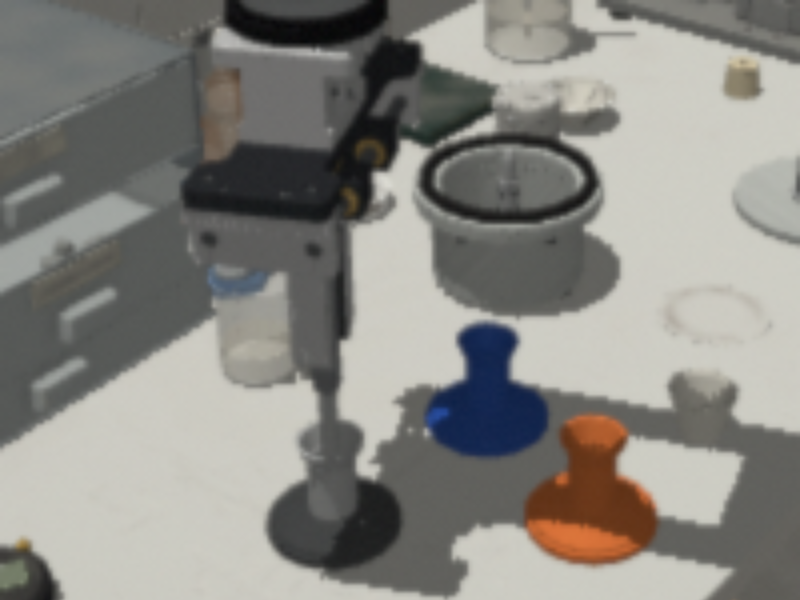

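Emit:
play_rows --rows '[{"grip": 0.95,"dp": [-0.1,0.05,0],"twist": 0},{"grip": 0.95,"dp": [0,0,0],"twist": 0},{"grip": 0.95,"dp": [0,0,0],"twist": 0},{"grip": 0.95,"dp": [0,0,0],"twist": 0},{"grip": 0.95,"dp": [0,0,0],"twist": 0}]' --force 30

```text
clock: 4.2
position: [0.5148, 0.2475, 0.1132]
tcp_rot: [[0.895, 0.446, 0.002], [0.446, -0.895, 0.001], [0.002, 0.0, -1.0]]
wrist_force: [-0.8, 0.9, 4.8]
opening: 0.0158
```

Emit:
play_rows --rows '[{"grip": 0.95,"dp": [0,0,-1.0],"twist": 0},{"grip": 0.95,"dp": [0,0,-2.5],"twist": 0},{"grip": 0.95,"dp": [0,0,-2.5],"twist": 0},{"grip": 0.95,"dp": [0,0,-2.5],"twist": 0},{"grip": 0.95,"dp": [0,0,-2.5],"twist": 0}]'

```text
clock: 4.7
position: [0.5131, 0.2465, 0.2227]
tcp_rot: [[0.895, 0.446, -0.003], [0.446, -0.895, -0.001], [-0.003, 0.0, -1.0]]
wrist_force: [0.5, 0.5, -1.3]
opening: 0.0156
```

Emit:
play_rows --rows '[{"grip": 0.95,"dp": [0,0,-1.0],"twist": 0},{"grip": 0.95,"dp": [0,0,0],"twist": 0},{"grip": 0.95,"dp": [0,0,0],"twist": 0},{"grip": 0.95,"dp": [0,0,0],"twist": 0},{"grip": 0.95,"dp": [0,0,0],"twist": 0}]'

```text
clock: 5.2
position: [0.5131, 0.2468, 0.2306]
tcp_rot: [[0.895, 0.446, -0.003], [0.446, -0.895, -0.001], [-0.003, -0.001, -1.0]]
wrist_force: [-0.4, 0.6, -0.3]
opening: 0.0158
```

```bash
python3 -c "
from h import *
go(.5665,-.0166,.232,8)
p,d=capture('scene'); cv2.imwrite('pics/s3.png',cv2.resize(p[180:340,150:350,::-1],(800,640))[:600])"
```

```text
pos [0.5131 0.2468 0.2306] d_tool cm [-6.99 25.95 -0.13] per row [-0.873  3.244 -0.016] open 0.0158 F [-0.4  0.6 -0.3] t 5.2
```

View pics/s3.png

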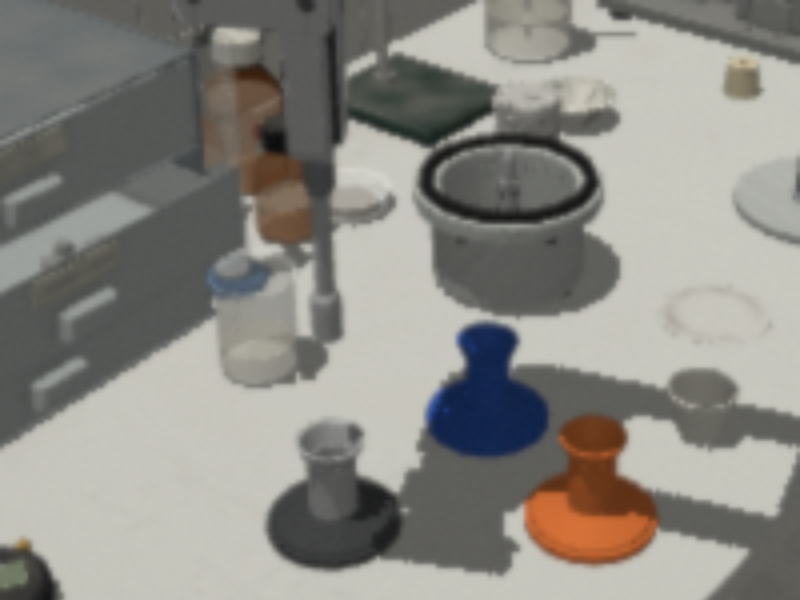

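Rod is lifted cleanly and hangs vertical (foot at 325,330). Moving over the free side of the pot.

Emit:
play_rows --rows '[{"grip": 0.95,"dp": [-0.87,3.24,0],"twist": 0},{"grip": 0.95,"dp": [-0.87,3.24,0],"twist": 0},{"grip": 0.95,"dp": [-0.87,3.24,0],"twist": 0},{"grip": 0.95,"dp": [-0.87,3.24,0],"twist": 0},{"grip": 0.95,"dp": [-0.87,3.24,0],"twist": 0}]'

```text
clock: 5.75
position: [0.5473, 0.0815, 0.2318]
tcp_rot: [[0.895, 0.447, -0.001], [0.447, -0.895, -0.0], [-0.001, -0.0, -1.0]]
wrist_force: [-0.3, 0.3, -1.1]
opening: 0.0155
```

Emit:
play_rows --rows '[{"grip": 0.95,"dp": [-0.87,3.24,0],"twist": 0},{"grip": 0.95,"dp": [-0.87,3.24,0],"twist": 0},{"grip": 0.95,"dp": [-0.9,3.24,0],"twist": 0},{"grip": 0.95,"dp": [0,0,0],"twist": 0},{"grip": 0.95,"dp": [0,0,0],"twist": 0}]'

```text
clock: 6.25
position: [0.567, -0.0164, 0.2318]
tcp_rot: [[0.896, 0.445, -0.001], [0.445, -0.896, 0.001], [-0.001, -0.001, -1.0]]
wrist_force: [0.8, 0.0, -0.5]
opening: 0.0156
```

```bash
python3 -c "
from h import *
go(.5665,-.0166,.125,5)
p,d=capture('top'); cv2.imwrite('pics/t4.png',cv2.resize(p[140:250,230:380,::-1],(600,440)))
p,d=capture('scene'); cv2.imwrite('pics/s4.png',cv2.resize(p[180:340,150:350,::-1],(800,640))[:600])
go(.5665,-.0166,.125,5)"
```

```text
pos [ 0.567  -0.0164  0.2318] d_tool cm [-5.000e-02  1.000e-02  1.068e+01] per row [-1.000e-02  2.000e-03  2.136e+00] open 0.0156 F [ 0.8  0.  -0.5] t 6.25
pos [ 0.5669 -0.0151  0.232 ] d_tool cm [-0.1   0.13 10.7 ] per row [-0.02   0.026  2.14 ] open 0.0156 F [-0.   0.6 -1. ] t 6.35
```

View pics/s4.png

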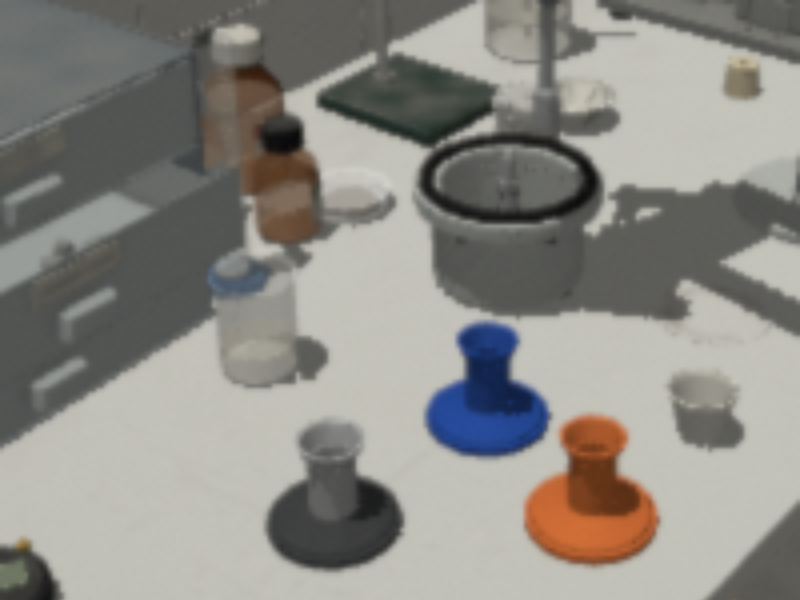

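```bash
python3 -c "
from h import *
c=calibration('scene')
for P in [(.567,-.016,.125),(.5965,-.0166,.096),(.5142,.2465,.058)]:
  print(P,((proj(c,P)[0]-[150,180])*4).round(1))"
```

```text
(0.567, -0.016, 0.125) [543.9 124.3]
(0.5965, -0.0166, 0.096) [507.8 150.9]
(0.5142, 0.2465, 0.058) [329.7 437.9]
```

Emit:
play_rows --rows '[{"grip": 0.95,"dp": [0,0.05,2.5],"twist": 0},{"grip": 0.95,"dp": [0,0,2.5],"twist": 0},{"grip": 0.95,"dp": [0,0,2.5],"twist": 0},{"grip": 0.95,"dp": [0,0,2.0],"twist": 0},{"grip": 0.95,"dp": [0,0,1.0],"twist": 0}]'

```text
clock: 6.85
position: [0.5657, -0.0147, 0.1252]
tcp_rot: [[0.894, 0.448, -0.004], [0.448, -0.894, 0.001], [-0.003, -0.003, -1.0]]
wrist_force: [0.4, 0.1, -1.9]
opening: 0.0154
```

Emit:
play_rows --rows '[{"grip": 0.95,"dp": [0,0,0.4],"twist": 0},{"grip": 0.95,"dp": [0,0,0.4],"twist": 0},{"grip": 0.95,"dp": [0,0,0],"twist": 0},{"grip": 0.95,"dp": [0,0,0],"twist": 0},{"grip": 0.95,"dp": [0,0,0],"twist": 0}]'

```text
clock: 7.35
position: [0.5683, -0.0166, 0.1204]
tcp_rot: [[0.895, 0.446, 0.002], [0.446, -0.895, -0.0], [0.001, 0.001, -1.0]]
wrist_force: [0.3, 0.2, -0.6]
opening: 0.0154
```

```bash
python3 -c "
from h import *
s=get_state()
go(.5665,-.0166,.119,5)
R=np.array(s['tcp_rot'])
# circle waypoints, clockwise/counter: start 180deg decreasing via 90 (world +y), 0, -90, 180
c=np.array([.5965,-.0166]);p=np.array(s['position'])[:2]
a0=180; 
for a in range(180-15,180-15*40,-15):
    q=c+.03*np.array([np.cos(np.radians(a)),np.sin(np.radians(a))]); d=R.T@np.array([*(q-p),0])*100; print(a,d[:2].round(2).tolist(),end=' ');p=q
p=(c[0]-.03,c[1])
"
```

```text
pos [ 0.5683 -0.0166  0.1204] d_tool cm [-0.16 -0.08  0.14] per row [-0.032 -0.016  0.028] open 0.0154 F [ 0.3  0.2 -0.6] t 7.35
165 [0.28, -0.73] 150 [0.59, -0.51] 135 [0.7, -0.34] 120 [0.77, -0.15] 105 [0.78, 0.05] 90 [0.74, 0.26] 75 [0.65, 0.44] 60 [0.51, 0.59] 45 [0.34, 0.7] 30 [0.15, 0.77] 15 [-0.05, 0.78] 0 [-0.26, 0.74] -15 [-0.44, 0.65] -30 [-0.59, 0.51] -45 [-0.7, 0.34] -60 [-0.77, 0.15] -75 [-0.78, -0.05] -90 [-0.74, -0.26] -105 [-0.65, -0.44] -120 [-0.51, -0.59] -135 [-0.34, -0.7] -150 [-0.15, -0.77] -165 [0.05, -0.78] -180 [0.26, -0.74] -195 [0.44, -0.65] -210 [0.59, -0.51] -225 [0.7, -0.34] -240 [0.77, -0.15] -255 [0.78, 0.05] -270 [0.74, 0.26] -285 [0.65, 0.44] -300 [0.51, 0.59] -315 [0.34, 0.7] -330 [0.15, 0.77] -345 [-0.05, 0.78] -360 [-0.26, 0.74] -375 [-0.44, 0.65] -390 [-0.59, 0.51] -405 [-0.7, 0.34]
```

Emit:
play_rows --rows '[{"grip": 0.95,"dp": [-0.05,-0.05,0.1],"twist": 0},{"grip": 0.95,"dp": [0.33,-0.68,0],"twist": 0},{"grip": 0.95,"dp": [0.59,-0.51,0],"twist": 0},{"grip": 0.95,"dp": [0.7,-0.34,0],"twist": 0},{"grip": 0.95,"dp": [0.77,-0.15,0],"twist": 0}]'

```text
clock: 7.85
position: [0.5811, 0.0104, 0.1185]
tcp_rot: [[0.895, 0.447, 0.0], [0.447, -0.895, 0.0], [0.0, -0.0, -1.0]]
wrist_force: [-1.2, 0.8, -0.8]
opening: 0.0157
```

Emit:
play_rows --rows '[{"grip": 0.95,"dp": [0.78,0.05,0],"twist": 0},{"grip": 0.95,"dp": [0.74,0.26,0],"twist": 0},{"grip": 0.95,"dp": [0.65,0.44,0],"twist": 0},{"grip": 0.95,"dp": [0.51,0.59,0],"twist": 0},{"grip": 0.95,"dp": [0.34,0.7,0],"twist": 0}]'

```text
clock: 8.35
position: [0.6152, 0.004, 0.1174]
tcp_rot: [[0.895, 0.447, -0.006], [0.447, -0.895, -0.001], [-0.006, -0.002, -1.0]]
wrist_force: [-5.5, -1.2, 2.3]
opening: 0.0154
```

```bash
python3 -c "
from h import *
c=np.array([.5965,-.0166]);a=np.radians(45)
go(*(c+.03*np.array([np.cos(a),np.sin(a)])),.1192,1)"
```

```text
pos [0.6152 0.004  0.1174] d_tool cm [ 0.25  0.06 -0.19] per row [ 0.254  0.058 -0.186] open 0.0154 F [-5.5 -1.2  2.3] t 8.35
```

Emit:
play_rows --rows '[{"grip": 0.95,"dp": [0.1,0.3,-0.12],"twist": 0},{"grip": 0.95,"dp": [0.1,0.5,0],"twist": 0},{"grip": 0.95,"dp": [-0.05,0.78,0],"twist": 0},{"grip": 0.95,"dp": [-0.26,0.74,0],"twist": 0},{"grip": 0.95,"dp": [0,0,0],"twist": 0}]'

```text
clock: 8.85
position: [0.6281, -0.0176, 0.1205]
tcp_rot: [[0.896, 0.445, 0.004], [0.445, -0.896, 0.0], [0.004, 0.002, -1.0]]
wrist_force: [0.3, 0.5, -0.8]
opening: 0.0155
```

```bash
python3 -c "
from h import *
c=np.array([.5965,-.0166]);a=np.radians(0)
go(*(c+.03*np.array([np.cos(a),np.sin(a)])),.1192,1)
p,d=capture('scene'); cv2.imwrite('pics/s5.png',cv2.resize(p[200:260,240:320,::-1],(800,600),interpolation=cv2.INTER_CUBIC))
"
```

```text
pos [ 0.6281 -0.0176  0.1205] d_tool cm [-0.11 -0.16  0.13] per row [-0.106 -0.159  0.128] open 0.0155 F [ 0.3  0.5 -0.8] t 8.85
```

View pics/s5.png

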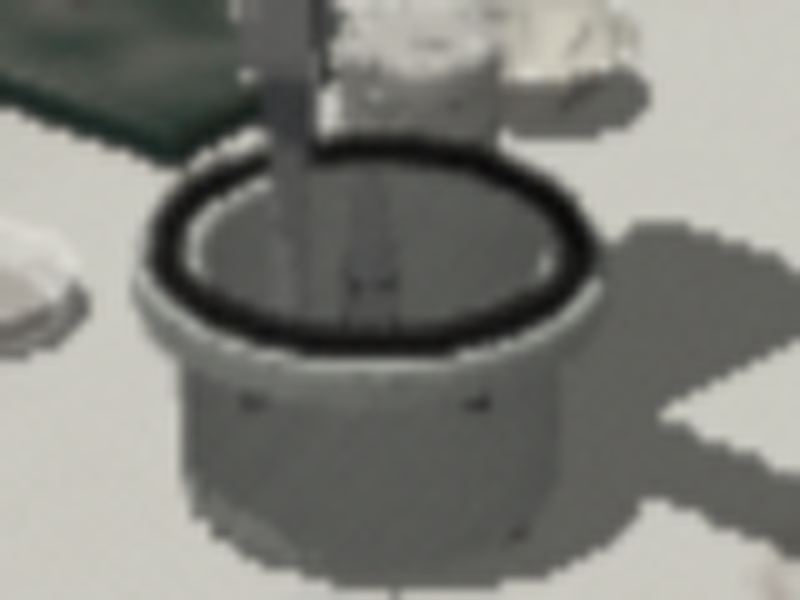

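Emit:
play_rows --rows '[{"grip": 0.95,"dp": [-0.5,0.5,0.05],"twist": 0},{"grip": 0.95,"dp": [-0.59,0.51,0],"twist": 0},{"grip": 0.95,"dp": [-0.7,0.34,0],"twist": 0},{"grip": 0.95,"dp": [-0.77,0.15,0],"twist": 0},{"grip": 0.95,"dp": [-0.78,-0.05,0],"twist": 0}]'

```text
clock: 9.4
position: [0.6022, -0.0419, 0.1187]
tcp_rot: [[0.895, 0.446, -0.0], [0.446, -0.895, 0.006], [0.003, -0.006, -1.0]]
wrist_force: [-0.6, 7.2, -0.6]
opening: 0.0156
```

Emit:
play_rows --rows '[{"grip": 0.95,"dp": [-0.74,-0.26,0],"twist": 0},{"grip": 0.95,"dp": [-0.65,-0.44,0],"twist": 0},{"grip": 0.95,"dp": [-0.51,-0.59,0],"twist": 0},{"grip": 0.95,"dp": [0,0,0],"twist": 0},{"grip": 0.95,"dp": [0,0,0],"twist": 0}]'

```text
clock: 9.9
position: [0.5815, -0.0409, 0.1201]
tcp_rot: [[0.895, 0.446, 0.004], [0.446, -0.895, 0.001], [0.004, 0.001, -1.0]]
wrist_force: [2.8, 4.4, -0.2]
opening: 0.0158
```

```bash
python3 -c "
from h import *
c=np.array([.5965,-.0166]);a=np.radians(-120)
go(*(c+.03*np.array([np.cos(a),np.sin(a)])),.1192,1)
p,d=capture('top'); cv2.imwrite('pics/t6.png',cv2.resize(p[150:240,240:360,::-1],(800,600),interpolation=cv2.INTER_CUBIC))
"
```

```text
pos [ 0.5815 -0.0409  0.1201] d_tool cm [-0.07  0.15  0.09] per row [-0.072  0.148  0.089] open 0.0158 F [ 2.8  4.4 -0.2] t 9.9
```

View pics/t6.png

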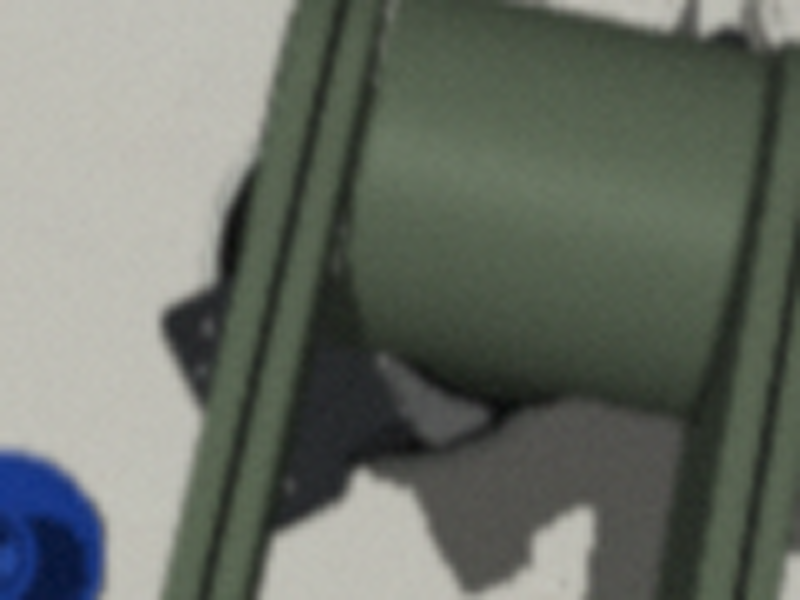

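Emit:
play_rows --rows '[{"grip": 0.95,"dp": [-0.34,-0.65,0],"twist": 0},{"grip": 0.95,"dp": [-0.15,-0.77,0],"twist": 0},{"grip": 0.95,"dp": [0.05,-0.78,0],"twist": 0},{"grip": 0.95,"dp": [0,0,0],"twist": 0},{"grip": 0.95,"dp": [0,0,0],"twist": 0}]'

```text
clock: 10.45
position: [0.5681, -0.024, 0.1201]
tcp_rot: [[0.895, 0.447, 0.004], [0.447, -0.895, -0.001], [0.003, 0.003, -1.0]]
wrist_force: [3.8, 1.8, -0.6]
opening: 0.0157
```

Emit:
play_rows --rows '[{"grip": 0.95,"dp": [0,0.3,0],"twist": 0},{"grip": 0.95,"dp": [0,0,0],"twist": 0},{"grip": 0.95,"dp": [0,0,-1],"twist": 0},{"grip": 0.95,"dp": [0,0,-2.5],"twist": 0},{"grip": 0.95,"dp": [0,0,-2.5],"twist": 0}]'

```text
clock: 10.95
position: [0.5641, -0.0266, 0.1781]
tcp_rot: [[0.895, 0.446, -0.009], [0.446, -0.895, -0.0], [-0.008, -0.004, -1.0]]
wrist_force: [0.8, 0.1, -0.1]
opening: 0.0157
```

Emit:
play_rows --rows '[{"grip": 0.95,"dp": [0,0,-2.5],"twist": 0},{"grip": 0.95,"dp": [0,0,-2.5],"twist": 0},{"grip": 0.95,"dp": [0,0,0],"twist": 0},{"grip": 0.95,"dp": [0,0,0],"twist": 0},{"grip": 0.95,"dp": [0,0,0],"twist": 0}]'

```text
clock: 11.45
position: [0.5656, -0.0262, 0.2267]
tcp_rot: [[0.895, 0.446, -0.006], [0.446, -0.895, 0.001], [-0.005, -0.003, -1.0]]
wrist_force: [1.3, -0.6, -1.1]
opening: 0.0157
```

```bash
python3 -c "
from h import *
go(.514,.2466,.230,8)
p,d=capture('top'); cv2.imwrite('pics/t7.png',p[:,:,::-1])
p,d=capture('scene'); cv2.imwrite('pics/s7.png',cv2.resize(p[160:320,190:390,::-1],(800,640))[:600])
"
```

```text
pos [ 0.5656 -0.0262  0.2267] d_tool cm [  7.56 -26.72  -0.29] per row [ 0.945 -3.34  -0.036] open 0.0157 F [ 1.3 -0.6 -1.1] t 11.45
```

View pics/s7.png

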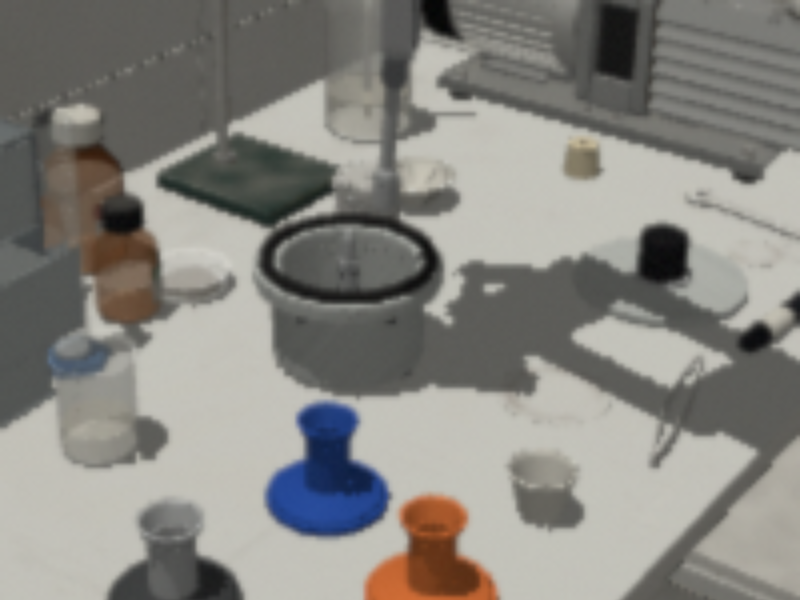

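View pics/t7.png

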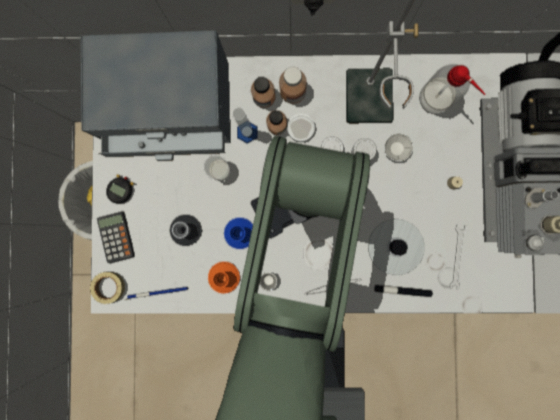

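Emit:
play_rows --rows '[{"grip": 0.95,"dp": [0.95,-3.34,0],"twist": 0},{"grip": 0.95,"dp": [0.95,-3.34,0],"twist": 0},{"grip": 0.95,"dp": [0.95,-3.34,0],"twist": 0},{"grip": 0.95,"dp": [0.95,-3.34,0],"twist": 0},{"grip": 0.95,"dp": [0.95,-3.34,0],"twist": 0}]'

```text
clock: 12.05
position: [0.5343, 0.1454, 0.2277]
tcp_rot: [[0.895, 0.446, -0.003], [0.446, -0.895, -0.001], [-0.003, -0.001, -1.0]]
wrist_force: [-1.2, -1.0, -0.7]
opening: 0.0152
```

Emit:
play_rows --rows '[{"grip": 0.95,"dp": [0.95,-3.34,0],"twist": 0},{"grip": 0.95,"dp": [0.95,-3.34,0],"twist": 0},{"grip": 0.95,"dp": [0.9,-3.34,0],"twist": 0},{"grip": 0.95,"dp": [0,0,0],"twist": 0},{"grip": 0.95,"dp": [0,0,0],"twist": 0}]'

```text
clock: 12.55
position: [0.515, 0.2466, 0.2279]
tcp_rot: [[0.894, 0.448, -0.002], [0.448, -0.894, -0.002], [-0.003, 0.0, -1.0]]
wrist_force: [1.4, -0.4, -0.6]
opening: 0.0155
```

```bash
python3 -c "
from h import *
p,d=capture('top'); cv2.imwrite('pics/t8.png',cv2.resize(p[161:221,261:341,::-1],(800,600),interpolation=cv2.INTER_CUBIC));np.save('t8.npy',p)
p,d=capture('scene'); cv2.imwrite('pics/s8.png',cv2.resize(p[220:340,170:310,::-1],(700,600),interpolation=cv2.INTER_CUBIC))
np.save('s8.npy',p);np.save('s8d.npy',d)
go(.5142,.2464,.230,8)
s=get_state();x=np.array(s['position']);c=calibration('scene')
print((proj(c,[x-[0,0,.1067],x,[.5142,.2464,.058]])-[170,220])*5)
"
```

```text
pos [0.5157 0.2454 0.2283] d_tool cm [-0.1  -0.15 -0.17] per row [-0.012 -0.019 -0.021] open 0.0157 F [-0.2  0.9  0.4] t 12.65
[[304.5046397  219.88324549]
 [292.32951953  -9.76613016]
 [312.2384058  347.26202946]]
```

View pics/s8.png

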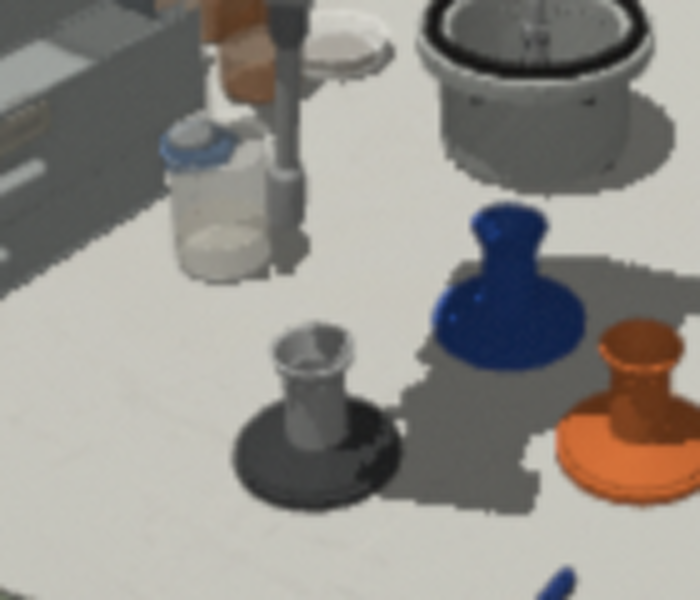

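View pics/t8.png

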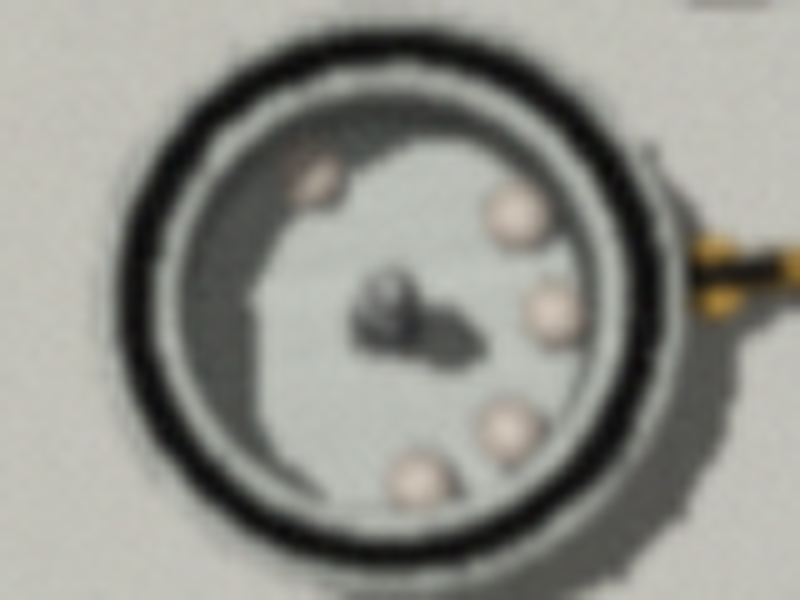

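The balls are now at about 30°, −45°, −90°, −130° and −170°. Two of them lie where a ball lay at the start, so I can't be sure step 1 counted. The rod also pivoted about 3° in the jaws, with the foot roughly 6 mm off along tool +x, so balls could slip past it. I'll straighten it in the holder, regrip harder, and stir again.

Emit:
play_rows --rows '[{"grip": 0.95,"dp": [-0.55,-0.12,0],"twist": 0},{"grip": 0.95,"dp": [0,0,2.0],"twist": 0},{"grip": 0.95,"dp": [0,0,2.0],"twist": 0},{"grip": 0.95,"dp": [0,0,1.5],"twist": 0},{"grip": 0.95,"dp": [0,0,0],"twist": 0}]'

```text
clock: 13.15
position: [0.5085, 0.2436, 0.1713]
tcp_rot: [[0.895, 0.445, -0.006], [0.445, -0.895, -0.002], [-0.006, -0.001, -1.0]]
wrist_force: [-0.2, 0.2, -1.7]
opening: 0.0156
```

```bash
python3 -c "
from h import *
p,d=capture('scene'); cv2.imwrite('pics/s9.png',cv2.resize(p[220:340,170:310,::-1],(700,600),interpolation=cv2.INTER_CUBIC))
go(.5142,.2464,.113,8)
"
```

```text
pos [0.5096 0.2441 0.1729] d_tool cm [0.53 0.01 5.99] per row [0.066 0.001 0.749] open 0.0156 F [-0.3  0.1 -0.4] t 13.2
```

View pics/s9.png

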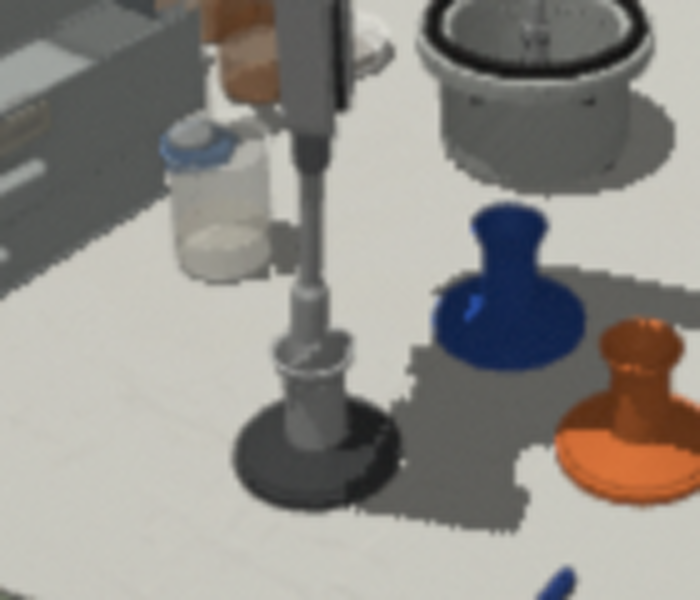

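Emit:
play_rows --rows '[{"grip": 0.95,"dp": [0,0,1.0],"twist": 0},{"grip": 0.95,"dp": [0.1,0,1.0],"twist": 0},{"grip": 0.95,"dp": [0.15,0,1.0],"twist": 0},{"grip": 0.95,"dp": [0.1,0,1.0],"twist": 0},{"grip": 0.95,"dp": [0.05,0,0],"twist": 0}]'

```text
clock: 13.7
position: [0.5117, 0.2459, 0.1314]
tcp_rot: [[0.895, 0.447, -0.006], [0.447, -0.895, -0.002], [-0.006, -0.0, -1.0]]
wrist_force: [-2.9, -2.4, -2.5]
opening: 0.0156
```

```bash
python3 -c "
from h import *
go(.5142,.2464,.114,8)
"
```

```text
pos [0.5117 0.2459 0.1314] d_tool cm [0.25 0.07 1.74] per row [0.031 0.008 0.217] open 0.0156 F [-2.9 -2.4 -2.5] t 13.7
```

Emit:
play_rows --rows '[{"grip": 0.95,"dp": [0.1,0,0.9],"twist": 0},{"grip": 0.95,"dp": [0.15,0,0.7],"twist": 0},{"grip": 0.95,"dp": [0,0,0],"twist": 0},{"grip": 0.7,"dp": [0,0,0],"twist": 0},{"grip": 0.7,"dp": [0,0,0],"twist": 0}]'

```text
clock: 14.2
position: [0.5184, 0.2489, 0.1193]
tcp_rot: [[0.895, 0.446, 0.005], [0.446, -0.895, 0.002], [0.005, 0.0, -1.0]]
wrist_force: [-0.3, 0.6, -0.3]
opening: 0.027
```

Emit:
play_rows --rows '[{"grip": 0.7,"dp": [0,0,0],"twist": 0},{"grip": 0.7,"dp": [0,0,0],"twist": 0},{"grip": 0.7,"dp": [0,0,0],"twist": 0},{"grip": 0.7,"dp": [0,0,0],"twist": 0},{"grip": 0.7,"dp": [0,0,0],"twist": 0}]'

```text
clock: 14.7
position: [0.5164, 0.248, 0.1182]
tcp_rot: [[0.895, 0.446, 0.0], [0.446, -0.895, 0.0], [0.0, -0.0, -1.0]]
wrist_force: [0.1, 1.0, -0.7]
opening: 0.0279
```

```bash
python3 -c "
from h import *
p,d=capture('scene'); cv2.imwrite('pics/s10.png',cv2.resize(p[220:340,170:310,::-1],(700,600),interpolation=cv2.INTER_CUBIC))
go(.5145,.2466,.112,8)
"
```

```text
pos [0.5163 0.248  0.1182] d_tool cm [-0.23  0.05  0.62] per row [-0.028  0.006  0.078] open 0.0278 F [ 0.8  0.3 -0.1] t 14.75
```

View pics/s10.png

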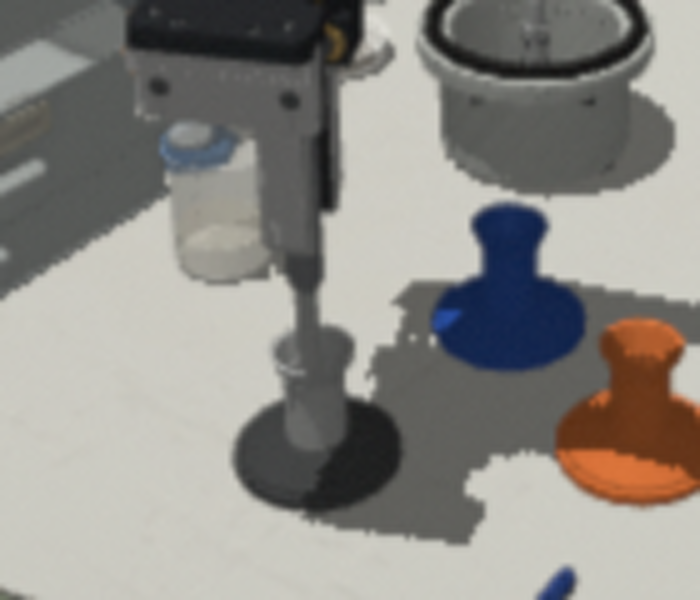

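Emit:
play_rows --rows '[{"grip": 0.7,"dp": [-0.2,0.05,0.6],"twist": 0},{"grip": 0.7,"dp": [0,0,0],"twist": 0},{"grip": 0.7,"dp": [0,0,0],"twist": 0},{"grip": 0.95,"dp": [0,0,0],"twist": 0},{"grip": 0.95,"dp": [0,0,0],"twist": 0}]' --force 60

```text
clock: 15.25
position: [0.5148, 0.2467, 0.1122]
tcp_rot: [[0.895, 0.446, 0.0], [0.446, -0.895, 0.0], [0.0, -0.0, -1.0]]
wrist_force: [-0.8, 0.4, -0.0]
opening: 0.0155
```

Emit:
play_rows --rows '[{"grip": 0.95,"dp": [0,0,0],"twist": 0},{"grip": 0.95,"dp": [0,0,0],"twist": 0},{"grip": 0.95,"dp": [0,0,0],"twist": 0},{"grip": 0.95,"dp": [0,0,0],"twist": 0},{"grip": 0.95,"dp": [0,0,0],"twist": 0}]'

```text
clock: 15.75
position: [0.5148, 0.2467, 0.1122]
tcp_rot: [[0.895, 0.446, 0.0], [0.446, -0.895, 0.0], [0.0, -0.0, -1.0]]
wrist_force: [-0.1, 0.6, 0.7]
opening: 0.0153
```

Emit:
play_rows --rows '[{"grip": 0.95,"dp": [0,0,-1.5],"twist": 0},{"grip": 0.95,"dp": [0,0,-2.5],"twist": 0},{"grip": 0.95,"dp": [0,0,-2.5],"twist": 0},{"grip": 0.95,"dp": [0,0,-2.5],"twist": 0},{"grip": 0.95,"dp": [0,0,-2.5],"twist": 0}]'

```text
clock: 16.25
position: [0.5148, 0.2467, 0.2293]
tcp_rot: [[0.895, 0.446, 0.001], [0.446, -0.895, 0.0], [0.001, 0.0, -1.0]]
wrist_force: [0.5, -0.0, -0.7]
opening: 0.0153
```

```bash
python3 -c "
from h import *
p,d=capture('scene'); cv2.imwrite('pics/s11.png',cv2.resize(p[200:320,170:310,::-1],(700,600),interpolation=cv2.INTER_CUBIC))
s=get_state();x=np.array(s['position']);c=calibration('scene')
print((proj(c,[x-[0,0,.1067],x,[.5142,.2464,.058]])-[170,200])*5)
go(.5665,-.0166,.232,8)
"
```

```text
[[296.86461492 307.79590642]
 [284.17350505  76.44167676]
 [312.2384058  447.26202946]]
pos [0.5176 0.2476 0.2346] d_tool cm [-7.43 25.82  0.23] per row [-0.928  3.228  0.029] open 0.0154 F [1.6 1.3 2.5] t 16.3
```

View pics/s11.png

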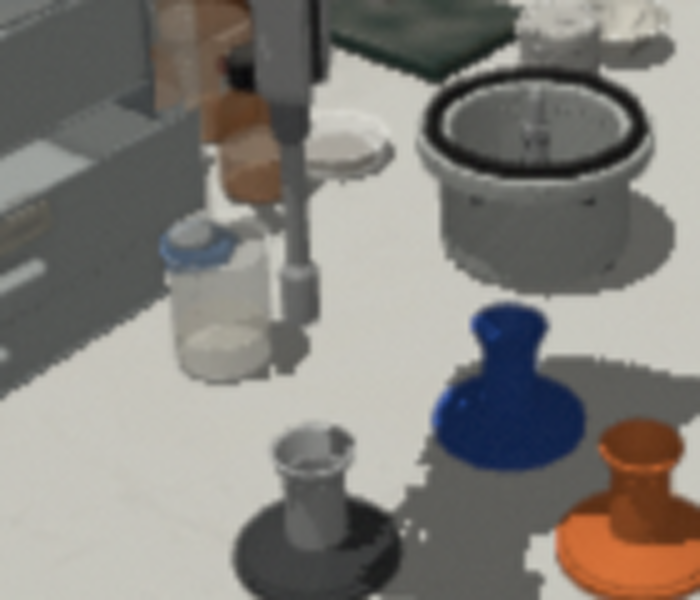

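```bash
python3 -c "
from h import *
go(.5815,.0094,.230,8)
R=np.array([[.895,.446],[.446,-.895]]);f=lambda a:.03*np.array([np.cos(np.radians(a)),np.sin(np.radians(a))])
for a in range(110,-110,-10): print(a,(100*R.T@(f(a)-f(a+10))).round(2).tolist())
"
```

```text
pos [0.5176 0.2476 0.2346] d_tool cm [-4.93 24.16  0.46] per row [-0.616  3.021  0.057] open 0.0154 F [1.6 1.3 2.5] t 16.3
110 [0.52, 0.01]
100 [0.51, 0.1]
90 [0.49, 0.19]
80 [0.45, 0.27]
70 [0.39, 0.35]
60 [0.33, 0.41]
50 [0.25, 0.46]
40 [0.17, 0.5]
30 [0.08, 0.52]
20 [-0.01, 0.52]
10 [-0.1, 0.51]
0 [-0.19, 0.49]
-10 [-0.27, 0.45]
-20 [-0.35, 0.39]
-30 [-0.41, 0.33]
-40 [-0.46, 0.25]
-50 [-0.5, 0.17]
-60 [-0.52, 0.08]
-70 [-0.52, -0.01]
-80 [-0.51, -0.1]
-90 [-0.49, -0.19]
-100 [-0.45, -0.27]
```

Emit:
play_rows --rows '[{"grip": 0.95,"dp": [-0.6,3.0,0],"twist": 0},{"grip": 0.95,"dp": [-0.6,3.0,0],"twist": 0},{"grip": 0.95,"dp": [-0.6,3.0,0],"twist": 0},{"grip": 0.95,"dp": [-0.6,3.0,0],"twist": 0},{"grip": 0.95,"dp": [-0.6,3.0,0],"twist": 0}]'

```text
clock: 16.8
position: [0.5549, 0.0979, 0.2273]
tcp_rot: [[0.895, 0.447, 0.0], [0.447, -0.895, 0.0], [0.0, 0.0, -1.0]]
wrist_force: [0.1, -1.4, -0.4]
opening: 0.0157
```

Emit:
play_rows --rows '[{"grip": 0.95,"dp": [-0.6,3.0,0],"twist": 0},{"grip": 0.95,"dp": [-0.6,3.0,0],"twist": 0},{"grip": 0.95,"dp": [-0.6,3.0,0],"twist": 0},{"grip": 0.95,"dp": [0,0,0],"twist": 0},{"grip": 0.95,"dp": [0,0,0],"twist": 0}]'

```text
clock: 17.3
position: [0.5788, 0.0101, 0.227]
tcp_rot: [[0.895, 0.445, -0.0], [0.445, -0.895, 0.001], [-0.0, -0.001, -1.0]]
wrist_force: [0.1, 1.0, -1.4]
opening: 0.0156
```

```bash
python3 -c "
from h import *
go(.5815,.0094,.1192,8)
p,d=capture('scene')
go(.5815,.0094,.1192,8)
"
```

```text
pos [0.5788 0.0101 0.227 ] d_tool cm [ 0.22  0.19 10.78] per row [0.027 0.024 1.348] open 0.0156 F [ 0.1  1.  -1.4] t 17.3
pos [0.5787 0.0109 0.2271] d_tool cm [ 0.19  0.27 10.79] per row [0.024 0.033 1.349] open 0.0154 F [-0.3  0.6 -1.6] t 17.35
```

Emit:
play_rows --rows '[{"grip": 0.95,"dp": [0.2,0.2,2.0],"twist": 0},{"grip": 0.95,"dp": [0,0,2.5],"twist": 0},{"grip": 0.95,"dp": [0,0,2.5],"twist": 0},{"grip": 0.95,"dp": [0,0,2.0],"twist": 0},{"grip": 0.95,"dp": [0,0,1.2],"twist": 0}]'

```text
clock: 17.85
position: [0.58, 0.0112, 0.1232]
tcp_rot: [[0.894, 0.448, -0.003], [0.448, -0.894, 0.001], [-0.003, -0.002, -1.0]]
wrist_force: [0.3, -0.1, -0.4]
opening: 0.0155
```

Emit:
play_rows --rows '[{"grip": 0.95,"dp": [0,0,0.4],"twist": 0},{"grip": 0.95,"dp": [0,0,0],"twist": 0},{"grip": 0.95,"dp": [0,0,0],"twist": 0},{"grip": 0.95,"dp": [0,0,0],"twist": 0},{"grip": 0.95,"dp": [0,0,0],"twist": 0}]'

```text
clock: 18.35
position: [0.5824, 0.0094, 0.1223]
tcp_rot: [[0.895, 0.446, 0.002], [0.446, -0.895, -0.0], [0.002, 0.001, -1.0]]
wrist_force: [0.2, 0.3, -0.4]
opening: 0.0151
```

```bash
python3 -c "
from h import *
go(.5815,.0094,.119,1)
"
```

```text
pos [0.5824 0.0094 0.1223] d_tool cm [-0.08 -0.04  0.33] per row [-0.084 -0.037  0.329] open 0.0151 F [ 0.2  0.3 -0.4] t 18.35
```

Emit:
play_rows --rows '[{"grip": 0.95,"dp": [-0.05,0,0.3],"twist": 0},{"grip": 0.95,"dp": [0.5,0,0],"twist": 0},{"grip": 0.95,"dp": [0.51,0.1,0],"twist": 0},{"grip": 0.95,"dp": [0.49,0.19,0],"twist": 0},{"grip": 0.95,"dp": [0.45,0.27,0],"twist": 0}]'

```text
clock: 18.85
position: [0.6018, 0.0132, 0.1182]
tcp_rot: [[0.895, 0.447, 0.0], [0.447, -0.895, -0.0], [0.0, 0.0, -1.0]]
wrist_force: [-0.1, 0.2, -0.5]
opening: 0.015
```

Emit:
play_rows --rows '[{"grip": 0.95,"dp": [0.39,0.35,0],"twist": 0},{"grip": 0.95,"dp": [0.33,0.41,0],"twist": 0},{"grip": 0.95,"dp": [0.25,0.46,0],"twist": 0},{"grip": 0.95,"dp": [0.17,0.5,0],"twist": 0},{"grip": 0.95,"dp": [0.08,0.52,0],"twist": 0}]'

```text
clock: 19.35
position: [0.6223, -0.002, 0.1181]
tcp_rot: [[0.895, 0.446, -0.0], [0.446, -0.895, -0.0], [-0.0, 0.0, -1.0]]
wrist_force: [-0.0, 0.6, -0.4]
opening: 0.0154
```

```bash
python3 -c "
from h import *
c=np.array([.5965,-.0166]);a=np.radians(30)
go(*(c+.03*np.array([np.cos(a),np.sin(a)])),.1190,1)"
```

```text
pos [ 0.6223 -0.002   0.1181] d_tool cm [ 0.03 -0.03 -0.09] per row [ 0.03  -0.029 -0.089] open 0.0154 F [-0.   0.6 -0.4] t 19.35
```

Emit:
play_rows --rows '[{"grip": 0.95,"dp": [0.01,0.5,-0.05],"twist": 0},{"grip": 0.95,"dp": [-0.1,0.51,0],"twist": 0},{"grip": 0.95,"dp": [-0.19,0.49,0],"twist": 0},{"grip": 0.95,"dp": [-0.27,0.45,0],"twist": 0},{"grip": 0.95,"dp": [-0.35,0.39,0],"twist": 0}]'

```text
clock: 19.85
position: [0.6243, -0.0269, 0.1186]
tcp_rot: [[0.895, 0.446, -0.0], [0.446, -0.895, 0.0], [-0.0, -0.0, -1.0]]
wrist_force: [-0.6, 0.4, -1.5]
opening: 0.0155
```

Emit:
play_rows --rows '[{"grip": 0.95,"dp": [-0.41,0.33,0],"twist": 0},{"grip": 0.95,"dp": [-0.46,0.25,0],"twist": 0},{"grip": 0.95,"dp": [-0.5,0.17,0],"twist": 0},{"grip": 0.95,"dp": [-0.52,0.08,0],"twist": 0},{"grip": 0.95,"dp": [-0.52,-0.01,0],"twist": 0}]'

```text
clock: 20.35
position: [0.6065, -0.0418, 0.1187]
tcp_rot: [[0.895, 0.446, 0.001], [0.446, -0.895, 0.006], [0.004, -0.005, -1.0]]
wrist_force: [2.3, 9.8, -0.7]
opening: 0.015
```

```bash
python3 -c "
from h import *
c=np.array([.5965,-.0166]);a=np.radians(-70)
go(*(c+.03*np.array([np.cos(a),np.sin(a)])),.1190,1)"
```

```text
pos [ 0.6065 -0.0418  0.1187] d_tool cm [-0.11  0.28 -0.03] per row [-0.11   0.281 -0.035] open 0.015 F [ 2.3  9.8 -0.7] t 20.35
```

Emit:
play_rows --rows '[{"grip": 0.95,"dp": [0,0,0],"twist": 0},{"grip": 0.95,"dp": [0,0,0],"twist": 0},{"grip": 0.95,"dp": [-0.25,-0.05,0],"twist": 0},{"grip": 0.95,"dp": [-0.25,-0.05,0],"twist": 0},{"grip": 0.95,"dp": [0,0,0],"twist": 0}]'

```text
clock: 20.85
position: [0.601, -0.0419, 0.1185]
tcp_rot: [[0.895, 0.446, -0.0], [0.446, -0.895, 0.008], [0.003, -0.007, -1.0]]
wrist_force: [0.4, 9.3, 0.2]
opening: 0.015
```

```bash
cat >> h.py <<'E'
def balls(p):
    p=p.astype(int);c=np.array([.5965,-.0166]);cal=calibration('top')
    m=((p[...,0]-p[...,2]>8)&(p[...,0]>70)).astype(np.uint8);v,u=np.mgrid[:420,:560]
    W=ray(cal,np.c_[u.ravel(),v.ravel()],.018)[:,:2];m[(np.hypot(*(W-c).T)>.047).reshape(420,560)]=0
    k,l,st,ce=cv2.connectedComponentsWithStats(m)
    for i in range(1,k):
        if st[i,4]<6: continue
        P=ray(cal,ce[i],.020)[0,:2]-c; print(st[i,4],(P*1000).round(1),'r',round(1000*np.hypot(*P),1),'ang',round(np.degrees(np.arctan2(P[1],P[0]))))
E
python3 -c "
from h import *
balls(np.load('top0rgb.npy'));print();balls(np.load('t8.npy'))"
```

```text
35 [32.4  5.4] r 32.8 ang 9
39 [ 24.  -23.3] r 33.4 ang -44
37 [17.3 24.7] r 30.2 ang 55
39 [ -0.9 -30. ] r 30.0 ang -92
36 [-7.4 29.8] r 30.7 ang 104

34 [33. 17.] r 37.2 ang 27
42 [ 23.9 -29.5] r 38.0 ang -51
41 [  1.5 -37.7] r 37.8 ang -88
41 [-25.5 -27.1] r 37.3 ang -133
40 [-36.8  -7.3] r 37.5 ang -169
```

The force is purely radial (9 N inward), and all the balls sat at r≈38 after stir 1. So at r≈27 the rod squeezes balls against the wall and slips past them. I'll lift out, look, and stir again at a larger radius (~34 mm).

Emit:
play_rows --rows '[{"grip": 0.95,"dp": [0.13,-0.27,0],"twist": 0},{"grip": 0.95,"dp": [0,0,-2.0],"twist": 0},{"grip": 0.95,"dp": [0,0,-3.0],"twist": 0},{"grip": 0.95,"dp": [0,0,-3.0],"twist": 0},{"grip": 0.95,"dp": [0,0,-3.0],"twist": 0}]'

```text
clock: 21.35
position: [0.601, -0.0438, 0.2297]
tcp_rot: [[0.895, 0.447, -0.0], [0.447, -0.895, -0.002], [-0.001, 0.002, -1.0]]
wrist_force: [0.8, -0.2, -0.4]
opening: 0.0153
```

Emit:
play_rows --rows '[{"grip": 0.95,"dp": [1.6,-3.2,0],"twist": 0},{"grip": 0.95,"dp": [1.6,-3.2,0],"twist": 0},{"grip": 0.95,"dp": [1.6,-3.2,0],"twist": 0},{"grip": 0.95,"dp": [1.6,-3.2,0],"twist": 0},{"grip": 0.95,"dp": [1.2,-2.4,0],"twist": 0}]'

```text
clock: 21.85
position: [0.6014, 0.1281, 0.2288]
tcp_rot: [[0.894, 0.447, 0.001], [0.447, -0.894, -0.001], [-0.0, 0.002, -1.0]]
wrist_force: [0.1, -0.3, -1.1]
opening: 0.0158
```

```bash
python3 -c "
from h import *
p,d=capture('top'); cv2.imwrite('pics/t12.png',cv2.resize(p[161:221,261:341,::-1],(800,600),interpolation=cv2.INTER_CUBIC));np.save('t12.npy',p)
balls(p)
p,d=capture('scene'); cv2.imwrite('pics/s12.png',cv2.resize(p[170:290,170:310,::-1],(700,600),interpolation=cv2.INTER_CUBIC))
s=get_state();x=np.array(s['position']);c=calibration('scene')
print((proj(c,[x-[0,0,.1062],x])-[170,170])*5)
go(.5165,-.0166,.119)
"
```

```text
159 [-21.3 -22.3] r 30.8 ang -134
[[340.28415304 297.92076921]
 [331.7101523   92.26845815]]
pos [0.6012 0.1296 0.2287] d_tool cm [-14.15   9.23  10.97] per row [-2.83   1.846  2.194] open 0.0157 F [-0.7 -0.2 -0.2] t 21.95
```

View pics/t12.png

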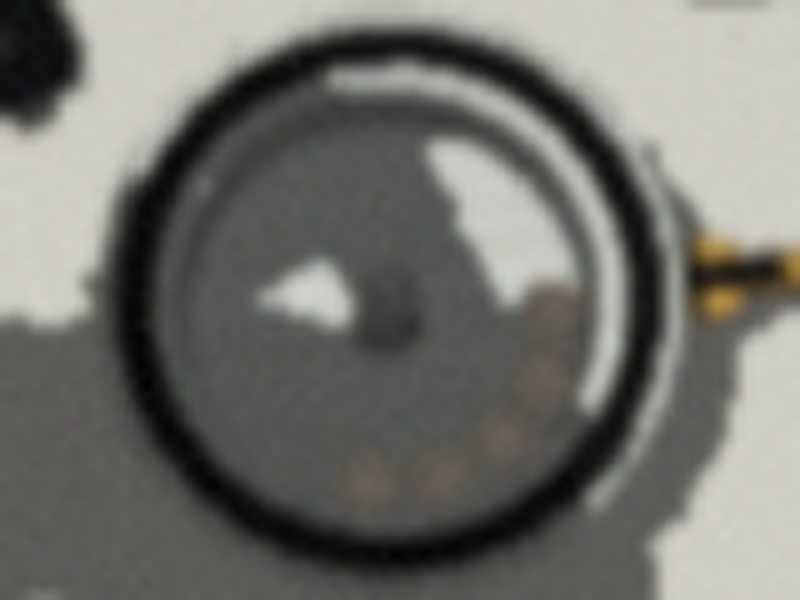

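View pics/s12.png

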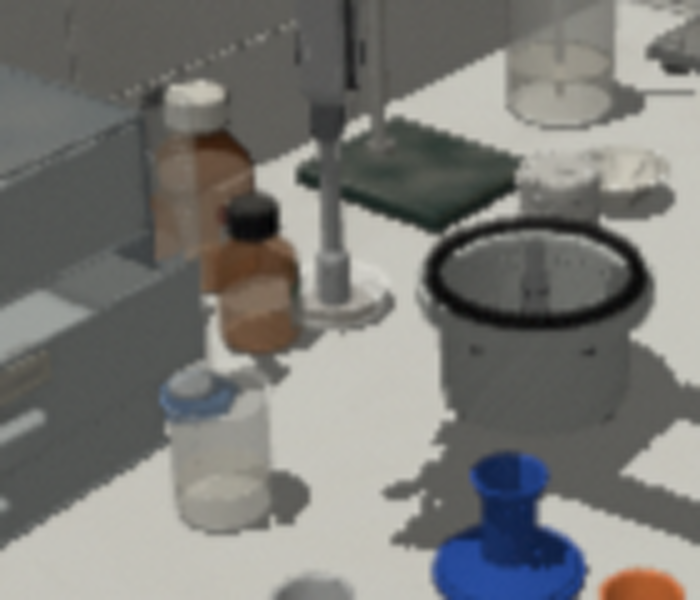

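Good: all five balls (pixels (550,305), (545,380), (505,440), (440,475), (375,480)) now form one chain from about −88° to 175°. Pushing that chain another ~35° puts all of them on the side that was empty at the start.

```bash
python3 -c "
from h import *
go(.6178,-.0409,.228,5)
R=np.array([[.895,.446],[.446,-.895]])
f=lambda a,r:r*np.array([np.cos(np.radians(a)),np.sin(np.radians(a))])
p=f(-45,.033)
for i,a in enumerate(range(-53,-126,-8)): q=f(a,.0345);print(a,(100*R.T@(q-p)).round(2).tolist());p=q
"
```

```text
pos [0.6012 0.1296 0.2287] d_tool cm [-6.2  15.97  0.08] per row [-1.239  3.193  0.015] open 0.0157 F [-0.7 -0.2 -0.2] t 21.95
-53 [-0.42, 0.26]
-61 [-0.48, 0.05]
-69 [-0.48, -0.01]
-77 [-0.47, -0.08]
-85 [-0.46, -0.14]
-93 [-0.43, -0.21]
-101 [-0.4, -0.27]
-109 [-0.36, -0.32]
-117 [-0.31, -0.37]
-125 [-0.26, -0.41]
```

Emit:
play_rows --rows '[{"grip": 0.95,"dp": [-1.55,4.0,0],"twist": 0},{"grip": 0.95,"dp": [-1.55,4.0,0],"twist": 0},{"grip": 0.95,"dp": [-1.55,4.0,0],"twist": 0},{"grip": 0.95,"dp": [-1.55,3.97,0],"twist": 0},{"grip": 0.95,"dp": [0,0,0],"twist": 0}]'

```text
clock: 22.45
position: [0.6174, -0.0509, 0.2286]
tcp_rot: [[0.898, 0.44, 0.0], [0.44, -0.898, -0.004], [-0.002, 0.004, -1.0]]
wrist_force: [-0.4, 0.5, -1.4]
opening: 0.0151
```

Emit:
play_rows --rows '[{"grip": 0.95,"dp": [0,0,0],"twist": 0},{"grip": 0.95,"dp": [0,0,0],"twist": 0},{"grip": 0.95,"dp": [0,0,1.5],"twist": 0},{"grip": 0.95,"dp": [0,0,1.5],"twist": 0},{"grip": 0.95,"dp": [0,0,0],"twist": 0}]'

```text
clock: 22.95
position: [0.6148, -0.0421, 0.1942]
tcp_rot: [[0.894, 0.448, -0.008], [0.448, -0.894, 0.001], [-0.006, -0.005, -1.0]]
wrist_force: [0.4, 0.5, -0.5]
opening: 0.0153
```

```bash
python3 -c "
from h import *
go(.6178,-.0409,.1190,5)"
```

```text
pos [ 0.6148 -0.0421  0.1942] d_tool cm [0.37 0.06 7.52] per row [0.074 0.012 1.504] open 0.0153 F [ 0.4  0.5 -0.5] t 22.95
```

Emit:
play_rows --rows '[{"grip": 0.95,"dp": [0.2,0.0,2.0],"twist": 0},{"grip": 0.95,"dp": [0,0,2.0],"twist": 0},{"grip": 0.95,"dp": [0,0,2.0],"twist": 0},{"grip": 0.95,"dp": [0,0,1.1],"twist": 0},{"grip": 0.95,"dp": [0,0,0],"twist": 0}]'

```text
clock: 23.45
position: [0.6175, -0.042, 0.1251]
tcp_rot: [[0.895, 0.447, -0.005], [0.447, -0.895, 0.001], [-0.004, -0.003, -1.0]]
wrist_force: [0.2, -0.3, -1.0]
opening: 0.0153
```

Emit:
play_rows --rows '[{"grip": 0.95,"dp": [0,0,0],"twist": 0},{"grip": 0.95,"dp": [0,0,0],"twist": 0},{"grip": 0.95,"dp": [0,0,0],"twist": 0},{"grip": 0.95,"dp": [0,0,0],"twist": 0},{"grip": 0.95,"dp": [0,0,0],"twist": 0}]'

```text
clock: 23.95
position: [0.6196, -0.0428, 0.1282]
tcp_rot: [[0.895, 0.446, 0.001], [0.446, -0.895, -0.0], [0.001, 0.001, -1.0]]
wrist_force: [-0.2, 0.4, -1.2]
opening: 0.0154
```

```bash
python3 -c "
from h import *
go(.6178,-.0409,.1190,5)"
```

```text
pos [ 0.6196 -0.0428  0.1282] d_tool cm [-0.08 -0.25  0.92] per row [-0.016 -0.05   0.185] open 0.0154 F [-0.2  0.4 -1.2] t 23.95
```

Emit:
play_rows --rows '[{"grip": 0.95,"dp": [-0.05,-0.2,0.4],"twist": 0},{"grip": 0.95,"dp": [0,0,0.4],"twist": 0},{"grip": 0.95,"dp": [0,0,0.1],"twist": 0},{"grip": 0.95,"dp": [0,0,0],"twist": 0},{"grip": 0.95,"dp": [-0.4,0.2,0],"twist": 0}]'

```text
clock: 24.45
position: [0.6154, -0.0445, 0.1185]
tcp_rot: [[0.895, 0.447, 0.0], [0.447, -0.895, 0.0], [0.0, -0.0, -1.0]]
wrist_force: [0.3, 0.6, -0.8]
opening: 0.0151
```

Emit:
play_rows --rows '[{"grip": 0.95,"dp": [-0.48,0.07,0],"twist": 0},{"grip": 0.95,"dp": [-0.48,0,0],"twist": 0},{"grip": 0.95,"dp": [-0.47,-0.06,0],"twist": 0},{"grip": 0.95,"dp": [-0.46,-0.1,0],"twist": 0},{"grip": 0.95,"dp": [0,0,0],"twist": 0}]'

```text
clock: 24.95
position: [0.5971, -0.0526, 0.1186]
tcp_rot: [[0.895, 0.446, -0.001], [0.446, -0.895, -0.0], [-0.001, -0.0, -1.0]]
wrist_force: [-0.4, 0.2, -1.4]
opening: 0.0151
```

```bash
python3 -c "
from h import *
c=np.array([.5945,-.0176]);a=np.radians(-93)
go(*(c+.0345*np.array([np.cos(a),np.sin(a)])),.1190,1)"
```

```text
pos [ 0.5971 -0.0526  0.1186] d_tool cm [-0.38 -0.24 -0.03] per row [-0.375 -0.244 -0.035] open 0.0151 F [-0.4  0.2 -1.4] t 24.95
```

Emit:
play_rows --rows '[{"grip": 0.95,"dp": [-0.38,-0.2,0],"twist": 0},{"grip": 0.95,"dp": [-0.26,-0.15,0],"twist": 0},{"grip": 0.95,"dp": [0,0,0],"twist": 0},{"grip": 0.95,"dp": [0,0,0],"twist": 0},{"grip": 0.95,"dp": [0,0,0],"twist": 0}]'

```text
clock: 25.45
position: [0.5908, -0.052, 0.1186]
tcp_rot: [[0.895, 0.447, 0.0], [0.447, -0.895, 0.0], [0.0, -0.0, -1.0]]
wrist_force: [0.0, -0.0, -0.5]
opening: 0.0151
```

Emit:
play_rows --rows '[{"grip": 0.95,"dp": [0.35,-0.1,0],"twist": 0},{"grip": 0.95,"dp": [0,0,-2.0],"twist": 0},{"grip": 0.95,"dp": [0,0,-3.0],"twist": 0},{"grip": 0.95,"dp": [0,0,-3.0],"twist": 0},{"grip": 0.95,"dp": [0,0,-3.0],"twist": 0}]'

```text
clock: 25.95
position: [0.5934, -0.0494, 0.2296]
tcp_rot: [[0.895, 0.447, -0.0], [0.447, -0.895, 0.0], [-0.0, -0.0, -1.0]]
wrist_force: [0.4, 0.2, -1.0]
opening: 0.0154
```

```bash
python3 -c "
from h import *
go(.5135,.2462,.229,8)"
```

```text
pos [ 0.5934 -0.0494  0.2296] d_tool cm [  6.05 -30.01   0.07] per row [ 0.756 -3.752  0.009] open 0.0154 F [ 0.4  0.2 -1. ] t 25.95
```

Emit:
play_rows --rows '[{"grip": 0.95,"dp": [0.76,-3.75,0],"twist": 0},{"grip": 0.95,"dp": [0.76,-3.75,0],"twist": 0},{"grip": 0.95,"dp": [0.76,-3.75,0],"twist": 0},{"grip": 0.95,"dp": [0.76,-3.75,0],"twist": 0},{"grip": 0.95,"dp": [0.76,-3.75,0],"twist": 0}]'

```text
clock: 26.45
position: [0.5433, 0.1367, 0.2288]
tcp_rot: [[0.895, 0.446, 0.0], [0.446, -0.895, 0.0], [0.0, 0.0, -1.0]]
wrist_force: [0.1, 0.4, -1.6]
opening: 0.0151
```

Emit:
play_rows --rows '[{"grip": 0.95,"dp": [0.76,-3.75,0],"twist": 0},{"grip": 0.95,"dp": [0.76,-3.75,0],"twist": 0},{"grip": 0.95,"dp": [0.7,-3.75,0],"twist": 0},{"grip": 0.95,"dp": [0,0,0],"twist": 0},{"grip": 0.95,"dp": [0,0,0],"twist": 0}]'

```text
clock: 26.95
position: [0.513, 0.2465, 0.2286]
tcp_rot: [[0.894, 0.448, 0.0], [0.448, -0.894, -0.001], [-0.0, 0.001, -1.0]]
wrist_force: [1.0, 0.4, -1.3]
opening: 0.0153
```

```bash
python3 -c "
from h import *
p,d=capture('top'); cv2.imwrite('pics/t13.png',cv2.resize(p[161:221,261:341,::-1],(800,600),interpolation=cv2.INTER_CUBIC));np.save('t13.npy',p)
balls(p)
p,d=capture('scene'); cv2.imwrite('pics/s13.png',cv2.resize(p[220:340,170:310,::-1],(700,600),interpolation=cv2.INTER_CUBIC))
s=get_state();x=np.array(s['position']);c=calibration('scene')
print((proj(c,[x-[0,0,.1062],x])-[170,220])*5)
go(.5142,.2464,.113)
"
```

```text
197 [-30.7  -4.8] r 31.0 ang -171
[[308.83172909 219.71561856]
 [296.95979804  -9.15013012]]
pos [0.5136 0.245  0.2286] d_tool cm [ 0.11 -0.1  11.56] per row [ 0.023 -0.02   2.312] open 0.0152 F [ 0.2 -0.6 -1.2] t 27.05
```

View pics/t13.png

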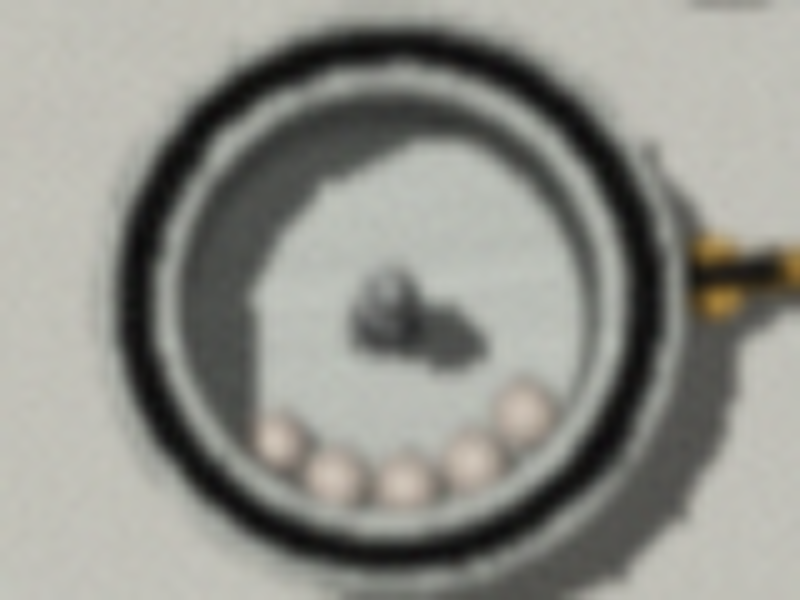

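View pics/s13.png

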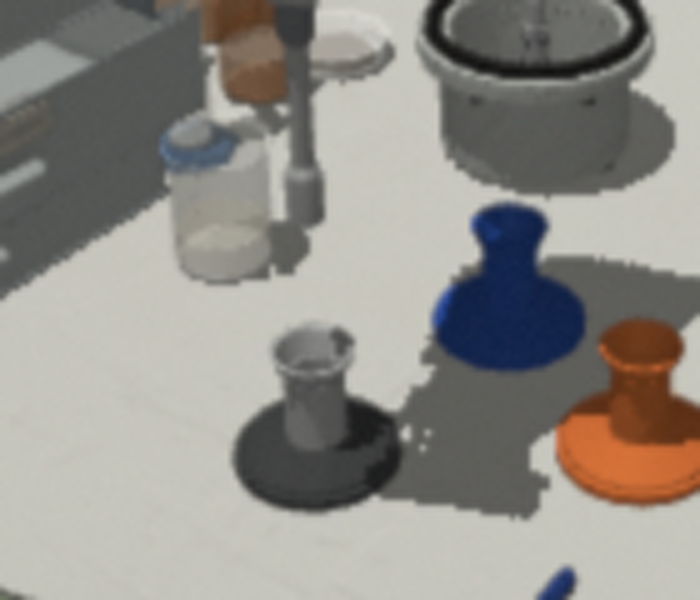

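All five balls now sit on the side that was clear at the start (pixels (280,440) to (525,410)), each at least ~20 mm from any starting spot. The rod is upright. Putting it back.

Emit:
play_rows --rows '[{"grip": 0.95,"dp": [0,-0.08,2.0],"twist": 0},{"grip": 0.95,"dp": [0,0,2.0],"twist": 0},{"grip": 0.95,"dp": [0,0,2.0],"twist": 0},{"grip": 0.95,"dp": [0,0,1.5],"twist": 0},{"grip": 0.95,"dp": [0,0,1.0],"twist": 0}]'

```text
clock: 27.55
position: [0.5127, 0.2452, 0.1422]
tcp_rot: [[0.896, 0.445, -0.002], [0.445, -0.896, -0.001], [-0.002, -0.0, -1.0]]
wrist_force: [0.2, 0.3, -0.3]
opening: 0.0152
```

```bash
python3 -c "
from h import *
go(.5142,.2464,.1135)"
```

```text
pos [0.5127 0.2452 0.1422] d_tool cm [ 0.19 -0.05  2.87] per row [ 0.038 -0.009  0.573] open 0.0152 F [ 0.2  0.3 -0.3] t 27.55
```

Emit:
play_rows --rows '[{"grip": 0.95,"dp": [0.05,-0.03,1.0],"twist": 0},{"grip": 0.95,"dp": [0.05,0,1.0],"twist": 0},{"grip": 0.95,"dp": [0,0,0.7],"twist": 0},{"grip": 0.95,"dp": [0,0,0],"twist": 0},{"grip": 0.95,"dp": [0,0,0],"twist": 0}]'

```text
clock: 28.05
position: [0.5139, 0.2473, 0.1168]
tcp_rot: [[0.895, 0.447, 0.0], [0.447, -0.895, 0.0], [0.0, 0.0, -1.0]]
wrist_force: [-0.3, 0.2, -0.1]
opening: 0.0153
```

```bash
python3 -c "
from h import *
go(.5142,.2464,.1135)"
```

```text
pos [0.5139 0.2473 0.1168] d_tool cm [-0.01  0.09  0.33] per row [-0.002  0.019  0.067] open 0.0153 F [-0.3  0.2 -0.1] t 28.05
```

Lower another 3 mm, then open.

Emit:
play_rows --rows '[{"grip": 0.95,"dp": [0,0.04,0.3],"twist": 0},{"grip": 0.95,"dp": [0,0,0],"twist": 0},{"grip": 0.6,"dp": [0,0,0],"twist": 0},{"grip": 0.5,"dp": [0,0,0],"twist": 0},{"grip": 0.4,"dp": [0,0,0],"twist": 0}]'

```text
clock: 28.55
position: [0.5142, 0.2469, 0.114]
tcp_rot: [[0.895, 0.447, 0.001], [0.447, -0.895, 0.0], [0.001, 0.0, -1.0]]
wrist_force: [0.1, -0.4, -0.2]
opening: 0.036
```

Emit:
play_rows --rows '[{"grip": 0.4,"dp": [0,0,0],"twist": 0},{"grip": 0.4,"dp": [0,0,-1.0],"twist": 0},{"grip": 0.4,"dp": [0,0,-2.5],"twist": 0},{"grip": 0.4,"dp": [0,0,-3.5],"twist": 0},{"grip": 0.4,"dp": [0,0,-3.5],"twist": 0}]'

```text
clock: 29.05
position: [0.5135, 0.2467, 0.2201]
tcp_rot: [[0.895, 0.446, -0.001], [0.446, -0.895, -0.0], [-0.001, -0.0, -1.0]]
wrist_force: [0.3, -0.6, 0.7]
opening: 0.0566
```

```bash
python3 -c "
from h import *
p,d=capture('scene'); cv2.imwrite('pics/s14.png',cv2.resize(p[200:320,170:310,::-1],(700,600),interpolation=cv2.INTER_CUBIC))
go(.4735,-.2345,.22,15)"
```

```text
pos [0.5178 0.2481 0.228 ] d_tool cm [-25.52  41.2    0.56] per row [-1.701  2.747  0.037] open 0.0564 F [1.9 1.9 3.5] t 29.1
```

View pics/s14.png

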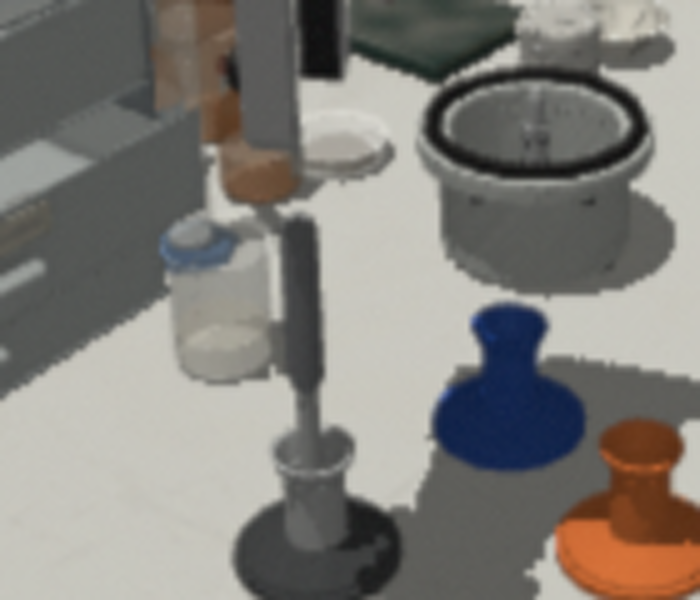

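The rod stands in the black holder, released. On to the cover.

Emit:
play_rows --rows '[{"grip": 0.3,"dp": [-2.1,3.4,0],"twist": 0},{"grip": 0.3,"dp": [-2.1,3.4,0],"twist": 0},{"grip": 0.3,"dp": [-2.1,3.4,0],"twist": 0},{"grip": 0.3,"dp": [-2.1,3.4,0],"twist": 0},{"grip": 0.3,"dp": [-2.1,3.4,0],"twist": 0}]'

```text
clock: 29.6
position: [0.4957, 0.0464, 0.2193]
tcp_rot: [[0.895, 0.447, 0.001], [0.447, -0.895, -0.0], [0.001, 0.001, -1.0]]
wrist_force: [1.1, 0.2, 0.2]
opening: 0.0663
```

Emit:
play_rows --rows '[{"grip": 0.3,"dp": [-2.1,3.4,0],"twist": 0},{"grip": 0.3,"dp": [-2.1,3.4,0],"twist": 0},{"grip": 0.3,"dp": [-2.1,3.4,0],"twist": 0},{"grip": 0.3,"dp": [-2.1,3.4,0],"twist": 0},{"grip": 0.3,"dp": [-2.1,3.4,0],"twist": 0}]'

```text
clock: 30.1
position: [0.4776, -0.1529, 0.2194]
tcp_rot: [[0.895, 0.446, 0.001], [0.446, -0.895, -0.001], [0.001, 0.001, -1.0]]
wrist_force: [1.2, 0.9, -0.8]
opening: 0.066
```

Emit:
play_rows --rows '[{"grip": 0.3,"dp": [-2.1,3.4,0],"twist": 0},{"grip": 0.3,"dp": [-2.1,3.4,0],"twist": 0},{"grip": 0.3,"dp": [0,0,0],"twist": 0},{"grip": 0.3,"dp": [0,0,0],"twist": 0},{"grip": 0.3,"dp": [0,0,0],"twist": 0}]'

```text
clock: 30.6
position: [0.4706, -0.2299, 0.2188]
tcp_rot: [[0.895, 0.447, 0.0], [0.447, -0.895, 0.001], [0.0, -0.0, -1.0]]
wrist_force: [-0.5, 0.1, -0.1]
opening: 0.0658
```

```bash
python3 -c "
from h import *
go(.4735,-.2345,.10,5)
p,d=capture('scene'); cv2.imwrite('pics/s15.png',cv2.resize(p[140:300,240:440,::-1],(750,600),interpolation=cv2.INTER_CUBIC))
p,d=capture('top'); cv2.imwrite('pics/t15.png',p[:,:,::-1])
c=calibration('scene');print((proj(c,[[.4735,-.2345,.044]])-[240,140])*3.75)
go(.4735,-.2345,.10,5)"
```

```text
pos [ 0.4706 -0.2299  0.2188] d_tool cm [ 0.05  0.55 11.88] per row [0.01  0.109 2.375] open 0.0658 F [-0.5  0.1 -0.1] t 30.6
[[433.49539693 294.1475592 ]]
pos [ 0.4707 -0.2295  0.2187] d_tool cm [ 0.02  0.57 11.87] per row [0.005 0.114 2.375] open 0.0655 F [-0.3  0.5 -0.1] t 30.7
```

View pics/s15.png

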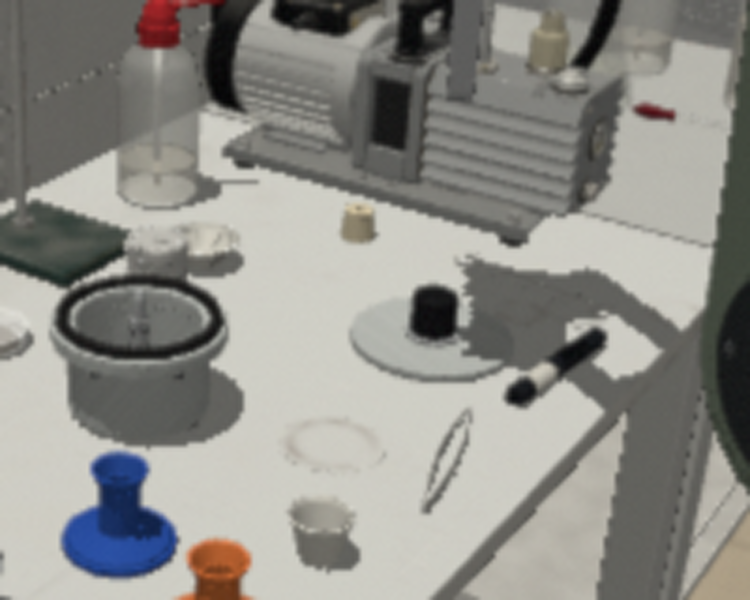

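View pics/t15.png

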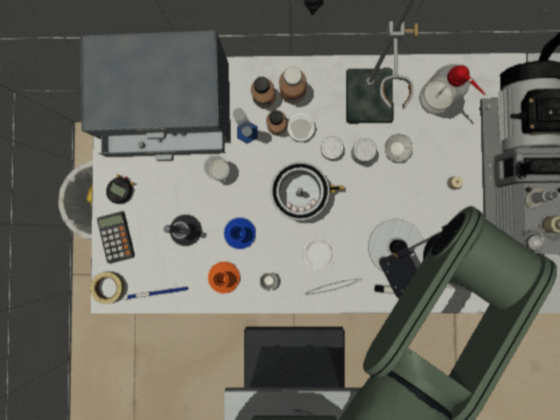

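Emit:
play_rows --rows '[{"grip": 0.3,"dp": [0.02,0.57,2.0],"twist": 0},{"grip": 0.3,"dp": [0,0,4.0],"twist": 0},{"grip": 0.3,"dp": [0,0,4.0],"twist": 0},{"grip": 0.3,"dp": [0,0,3.0],"twist": 0},{"grip": 0.3,"dp": [0,0,0],"twist": 0}]'

```text
clock: 31.2
position: [0.4698, -0.232, 0.0841]
tcp_rot: [[0.894, 0.448, -0.009], [0.448, -0.894, 0.006], [-0.005, -0.009, -1.0]]
wrist_force: [0.3, 0.8, -0.6]
opening: 0.0655
```

Emit:
play_rows --rows '[{"grip": 0.3,"dp": [0,0,0],"twist": 0},{"grip": 0.3,"dp": [0,0,2.0],"twist": 0},{"grip": 0.3,"dp": [0,0,2.0],"twist": 0},{"grip": 0.3,"dp": [0,0,2.0],"twist": 0},{"grip": 0.3,"dp": [0,0,0],"twist": 0}]'

```text
clock: 31.7
position: [0.4733, -0.2354, 0.0288]
tcp_rot: [[0.895, 0.447, -0.001], [0.447, -0.895, 0.0], [-0.0, -0.001, -1.0]]
wrist_force: [-1.6, 0.7, -0.9]
opening: 0.0656
```

```bash
python3 -c "
from h import *
go(.4733,-.2347,.015,1)
p,d=capture('scene'); cv2.imwrite('pics/s16.png',cv2.resize(p[180:260,310:410,::-1],(750,600),interpolation=cv2.INTER_CUBIC))
go(.4733,-.2347,.015,1)"
```

```text
pos [ 0.4733 -0.2354  0.0288] d_tool cm [ 0.04 -0.06  1.38] per row [ 0.036 -0.059  1.38 ] open 0.0656 F [-1.6  0.7 -0.9] t 31.7
pos [ 0.4741 -0.236   0.03  ] d_tool cm [-0.02 -0.16  1.5 ] per row [-0.016 -0.159  1.496] open 0.0659 F [-0.1  0.   0.5] t 31.75
```

View pics/s16.png

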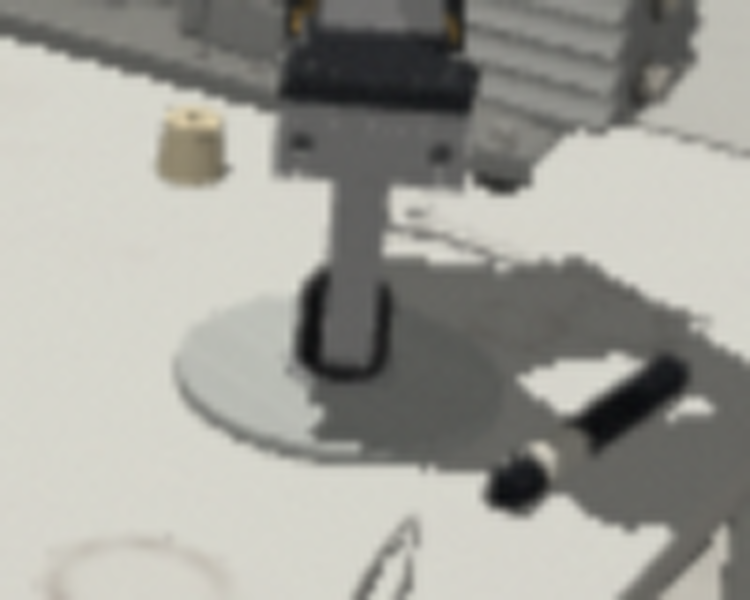

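Emit:
play_rows --rows '[{"grip": 0.3,"dp": [0.05,-0.1,0.8],"twist": 0},{"grip": 0.3,"dp": [0,0,0.6],"twist": 0},{"grip": 0.3,"dp": [0,0,0],"twist": 0},{"grip": 0.3,"dp": [0,0,0],"twist": 0},{"grip": 0.3,"dp": [0,0,0],"twist": 0}]'

```text
clock: 32.25
position: [0.4735, -0.2349, 0.015]
tcp_rot: [[0.895, 0.446, 0.0], [0.446, -0.895, -0.0], [0.0, 0.001, -1.0]]
wrist_force: [-0.1, 0.1, 0.2]
opening: 0.0658
```

```bash
python3 -c "
from h import *
go(.4735,-.2347,.015,1)"
```

```text
pos [ 0.4735 -0.2349  0.015 ] d_tool cm [ 0.01 -0.02 -0.  ] per row [ 0.009 -0.017 -0.002] open 0.0658 F [-0.1  0.1  0.2] t 32.25
```

Emit:
play_rows --rows '[{"grip": 0.75,"dp": [0,0,0],"twist": 0},{"grip": 0.75,"dp": [0,0,0],"twist": 0},{"grip": 0.75,"dp": [0,0,0],"twist": 0},{"grip": 0.75,"dp": [0,0,0],"twist": 0},{"grip": 0.75,"dp": [0,0,0],"twist": 0}]' --force 50

```text
clock: 32.75
position: [0.4734, -0.2349, 0.0147]
tcp_rot: [[0.895, 0.446, 0.0], [0.446, -0.895, -0.0], [0.0, 0.0, -1.0]]
wrist_force: [0.6, -1.2, -0.9]
opening: 0.0346
```

Emit:
play_rows --rows '[{"grip": 0.75,"dp": [0,0,0],"twist": 0},{"grip": 0.75,"dp": [0,0,0],"twist": 0},{"grip": 0.75,"dp": [0,0,-1.0],"twist": 0},{"grip": 0.75,"dp": [0,0,-1.0],"twist": 0},{"grip": 0.75,"dp": [0,0,-2.0],"twist": 0}]'

```text
clock: 33.25
position: [0.4718, -0.2336, 0.0541]
tcp_rot: [[0.895, 0.446, -0.003], [0.446, -0.895, 0.002], [-0.002, -0.004, -1.0]]
wrist_force: [0.8, -0.6, -3.0]
opening: 0.0346
```

Emit:
play_rows --rows '[{"grip": 0.75,"dp": [0,0,-3.0],"twist": 0},{"grip": 0.75,"dp": [0,0,-3.0],"twist": 0},{"grip": 0.75,"dp": [0,0,-2.0],"twist": 0},{"grip": 0.75,"dp": [0,0,0],"twist": 0},{"grip": 0.75,"dp": [0,0,0],"twist": 0}]'

```text
clock: 33.75
position: [0.4731, -0.2346, 0.1349]
tcp_rot: [[0.895, 0.447, 0.0], [0.447, -0.895, -0.0], [0.0, 0.0, -1.0]]
wrist_force: [-0.7, -0.3, -3.1]
opening: 0.0347
```

```bash
python3 -c "
from h import *
p,d=capture('scene'); cv2.imwrite('pics/s17.png',cv2.resize(p[140:260,290:430,::-1],(700,600),interpolation=cv2.INTER_CUBIC))
go(.5965,-.0166,.135,8)"
```

```text
pos [ 0.4724 -0.234   0.1337] d_tool cm [ 20.81 -13.91  -0.13] per row [ 2.602 -1.739 -0.016] open 0.0346 F [-0.5  0.1 -2.5] t 33.8
```

View pics/s17.png

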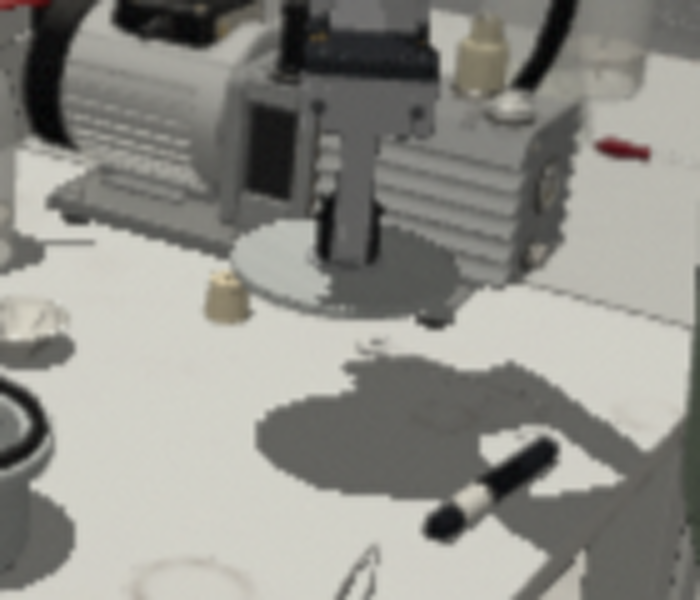

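The cover is held level at (345,265). Moving over the pot.

Emit:
play_rows --rows '[{"grip": 0.75,"dp": [2.6,-1.74,0],"twist": 0},{"grip": 0.75,"dp": [2.6,-1.74,0],"twist": 0},{"grip": 0.75,"dp": [2.6,-1.74,0],"twist": 0},{"grip": 0.75,"dp": [2.6,-1.74,0],"twist": 0},{"grip": 0.75,"dp": [2.6,-1.74,0],"twist": 0}]'

```text
clock: 34.3
position: [0.5495, -0.0971, 0.1322]
tcp_rot: [[0.895, 0.446, -0.004], [0.446, -0.895, 0.001], [-0.003, -0.003, -1.0]]
wrist_force: [0.3, -0.9, -2.1]
opening: 0.0346
```

Emit:
play_rows --rows '[{"grip": 0.75,"dp": [2.6,-1.74,0],"twist": 0},{"grip": 0.75,"dp": [2.6,-1.74,0],"twist": 0},{"grip": 0.75,"dp": [2.3,-1.6,0],"twist": 0},{"grip": 0.75,"dp": [0,0,0],"twist": 0},{"grip": 0.75,"dp": [0,0,0],"twist": 0}]'

```text
clock: 34.8
position: [0.5937, -0.0193, 0.1324]
tcp_rot: [[0.894, 0.448, -0.004], [0.448, -0.894, 0.0], [-0.004, -0.002, -1.0]]
wrist_force: [0.1, 0.3, -2.3]
opening: 0.0346
```

Emit:
play_rows --rows '[{"grip": 0.75,"dp": [0,0,0],"twist": 0},{"grip": 0.75,"dp": [0,0,0],"twist": 0},{"grip": 0.75,"dp": [0,0,0],"twist": 0},{"grip": 0.75,"dp": [0,0,0],"twist": 0},{"grip": 0.75,"dp": [0,0,0],"twist": 0}]'

```text
clock: 35.3
position: [0.5951, -0.0203, 0.1348]
tcp_rot: [[0.895, 0.446, 0.0], [0.446, -0.895, -0.0], [0.0, 0.0, -1.0]]
wrist_force: [-0.0, 0.6, -2.3]
opening: 0.0353
```

```bash
python3 -c "
from h import *
go(.5967,-.0166,.115,5)
p,d=capture('scene'); cv2.imwrite('pics/s18.png',cv2.resize(p[180:260,230:330,::-1],(750,600),interpolation=cv2.INTER_CUBIC))
p,d=capture('top'); cv2.imwrite('pics/t18.png',cv2.resize(p[140:250,230:380,::-1],(750,550)))
go(.5967,-.0166,.115,5)"
```

```text
pos [ 0.5951 -0.0203  0.1348] d_tool cm [ 0.31 -0.26  1.98] per row [ 0.061 -0.053  0.396] open 0.0353 F [-0.   0.6 -2.3] t 35.3
pos [ 0.5952 -0.0201  0.1348] d_tool cm [ 0.29 -0.25  1.98] per row [ 0.058 -0.049  0.396] open 0.0348 F [ 0.4  0.7 -2. ] t 35.4
```

View pics/s18.png

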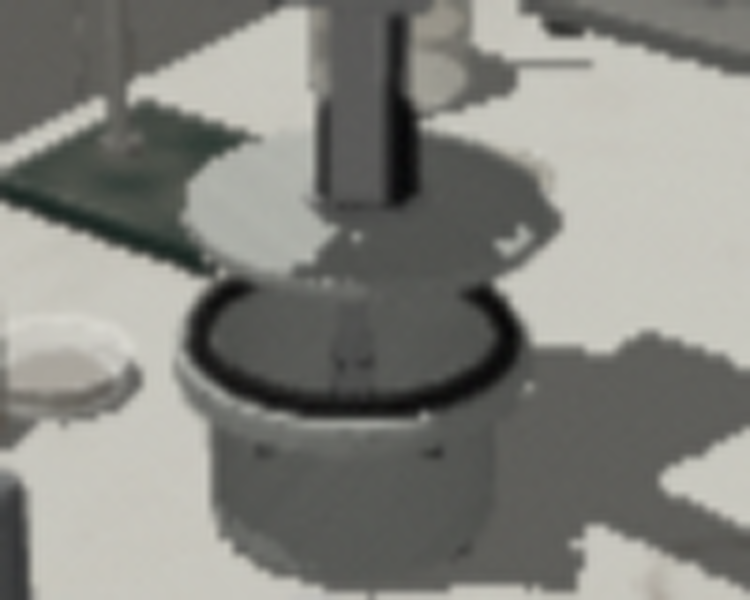

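```bash
python3 -c "
from h import *
c=calibration('scene')
t=np.linspace(0,6.28,200)
def ex(x,y,z,r): 
  q=(proj(c,np.c_[x+r*np.cos(t),y+r*np.sin(t),0*t+z])-[230,180])*7.5;print(q.min(0).round(),q.max(0).round())
ex(.5952,-.0201,.124,.064)
ex(.5965,-.0166,.079,.060);ex(.5965,-.0166,.074,.064)"
```

```text
[179. 133.] [545. 294.]
[183. 249.] [521. 409.]
[172. 256.] [531. 428.]
```

Emit:
play_rows --rows '[{"grip": 0.75,"dp": [0.38,-0.24,0],"twist": 0},{"grip": 0.75,"dp": [0,0,0.5],"twist": 0},{"grip": 0.75,"dp": [0,0,0.6],"twist": 0},{"grip": 0.75,"dp": [0,0,0.5],"twist": 0},{"grip": 0.75,"dp": [0,0,0],"twist": 0}]'

```text
clock: 35.9
position: [0.5963, -0.0158, 0.117]
tcp_rot: [[0.895, 0.446, -0.003], [0.446, -0.895, 0.0], [-0.002, -0.002, -1.0]]
wrist_force: [0.2, 0.4, -2.2]
opening: 0.0348
```

Emit:
play_rows --rows '[{"grip": 0.75,"dp": [0,0,0],"twist": 0},{"grip": 0.75,"dp": [0,0,0],"twist": 0},{"grip": 0.75,"dp": [0,0,0],"twist": 0},{"grip": 0.75,"dp": [0,0,0],"twist": 0},{"grip": 0.75,"dp": [0,0,0],"twist": 0}]'

```text
clock: 36.4
position: [0.5976, -0.0161, 0.1189]
tcp_rot: [[0.895, 0.446, 0.0], [0.446, -0.895, -0.0], [0.0, 0.0, -1.0]]
wrist_force: [0.5, 0.3, -1.5]
opening: 0.0346
```

```bash
python3 -c "
from h import *
go(.5973,-.0166,.115,5)
p,d=capture('scene'); cv2.imwrite('pics/s19.png',cv2.resize(p[190:260,240:323,::-1],(711,600),interpolation=cv2.INTER_CUBIC))
go(.5973,-.0166,.115,5)"
```

```text
pos [ 0.5976 -0.0161  0.1189] d_tool cm [-0.05  0.03  0.39] per row [-0.011  0.007  0.077] open 0.0346 F [ 0.5  0.3 -1.5] t 36.4
pos [ 0.5976 -0.0161  0.1188] d_tool cm [-0.05  0.03  0.38] per row [-0.01   0.007  0.076] open 0.0345 F [ 0.3  1.  -2.7] t 36.45
```

View pics/s19.png

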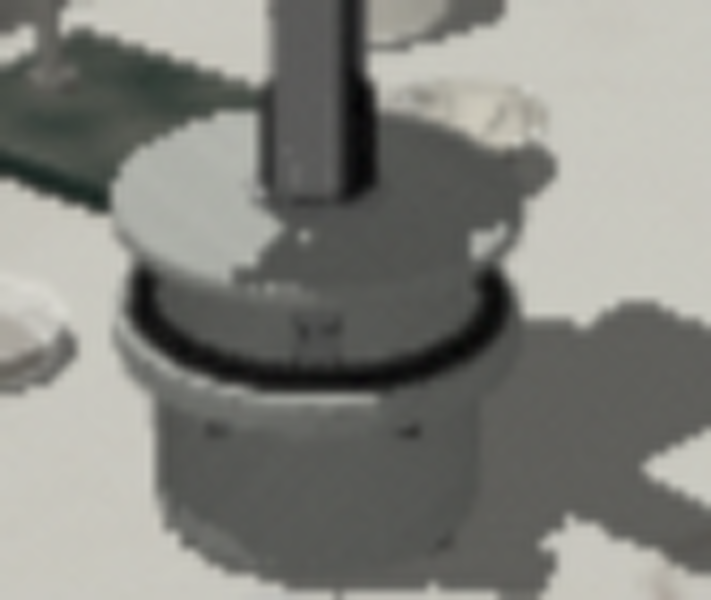

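The disc (x 112–523) and flange (x 117–518) share the same image centre. Lowering slowly on to the pin.

Emit:
play_rows --rows '[{"grip": 0.75,"dp": [0,0,0.4],"twist": 0},{"grip": 0.75,"dp": [0,0,0.2],"twist": 0},{"grip": 0.75,"dp": [0,0,0.2],"twist": 0},{"grip": 0.75,"dp": [0,0,0.2],"twist": 0},{"grip": 0.75,"dp": [0,0,0.2],"twist": 0}]'

```text
clock: 36.95
position: [0.5974, -0.016, 0.1064]
tcp_rot: [[0.895, 0.446, -0.0], [0.446, -0.895, 0.0], [-0.0, -0.0, -1.0]]
wrist_force: [0.4, 0.2, -1.5]
opening: 0.0349
```

Emit:
play_rows --rows '[{"grip": 0.75,"dp": [0,0,0.2],"twist": 0},{"grip": 0.75,"dp": [0,0,0.2],"twist": 0},{"grip": 0.75,"dp": [0,0,0.2],"twist": 0},{"grip": 0.75,"dp": [0,0,0],"twist": 0},{"grip": 0.75,"dp": [0,0,0],"twist": 0}]'

```text
clock: 37.45
position: [0.5975, -0.016, 0.1006]
tcp_rot: [[0.895, 0.446, -0.0], [0.446, -0.895, 0.0], [-0.0, -0.0, -1.0]]
wrist_force: [-0.6, 0.4, -3.1]
opening: 0.035
```

```bash
python3 -c "
from h import *
go(.5973,-.0166,.090,5)"
```

```text
pos [ 0.5975 -0.016   0.1006] d_tool cm [-0.04  0.04  1.06] per row [-0.008  0.008  0.212] open 0.035 F [-0.6  0.4 -3.1] t 37.45
```

The pin is in the bore with no side force. Continuing on to the seal and pressing.

Emit:
play_rows --rows '[{"grip": 0.75,"dp": [0,0,0.2],"twist": 0},{"grip": 0.75,"dp": [0,0,0.2],"twist": 0},{"grip": 0.75,"dp": [0,0,0.2],"twist": 0},{"grip": 0.75,"dp": [0,0,0],"twist": 0},{"grip": 0.75,"dp": [0,0,0],"twist": 0}]' --force 60

```text
clock: 37.95
position: [0.5974, -0.016, 0.0946]
tcp_rot: [[0.895, 0.446, -0.0], [0.446, -0.895, 0.0], [-0.0, -0.0, -1.0]]
wrist_force: [0.0, 0.1, -2.8]
opening: 0.0345
```

Emit:
play_rows --rows '[{"grip": 0.75,"dp": [0,0,0.2],"twist": 0},{"grip": 0.75,"dp": [0,0,0.2],"twist": 0},{"grip": 0.75,"dp": [0,0,0],"twist": 0},{"grip": 0.75,"dp": [0,0,0],"twist": 0},{"grip": 0.75,"dp": [0,0,0],"twist": 0}]'

```text
clock: 38.45
position: [0.5977, -0.016, 0.092]
tcp_rot: [[0.895, 0.447, 0.001], [0.447, -0.895, -0.0], [0.0, 0.0, -1.0]]
wrist_force: [-3.5, 1.1, 5.4]
opening: 0.0346
```

Emit:
play_rows --rows '[{"grip": 0.75,"dp": [0,0,0.15],"twist": 0},{"grip": 0.75,"dp": [0,0,0.15],"twist": 0},{"grip": 0.75,"dp": [0,0,0],"twist": 0},{"grip": 0.75,"dp": [0,0,0],"twist": 0},{"grip": 0.75,"dp": [0,0,0],"twist": 0}]'

```text
clock: 38.95
position: [0.5978, -0.0161, 0.0907]
tcp_rot: [[0.895, 0.447, 0.001], [0.447, -0.895, -0.0], [0.0, 0.001, -1.0]]
wrist_force: [-6.9, 0.0, 12.6]
opening: 0.0345
```

Emit:
play_rows --rows '[{"grip": 0.75,"dp": [-0.08,-0.03,0.1],"twist": 0},{"grip": 0.75,"dp": [0,0,0.05],"twist": 0},{"grip": 0.75,"dp": [0,0,0],"twist": 0},{"grip": 0.75,"dp": [0,0,0],"twist": 0},{"grip": 0.75,"dp": [0,0,0],"twist": 0}]'

```text
clock: 39.45
position: [0.5978, -0.0161, 0.0906]
tcp_rot: [[0.895, 0.447, 0.003], [0.447, -0.895, -0.0], [0.002, 0.001, -1.0]]
wrist_force: [-6.7, 1.4, 17.9]
opening: 0.0346
```

```bash
python3 -c "
from h import *
p,d=capture('scene'); cv2.imwrite('pics/s20.png',cv2.resize(p[190:260,240:323,::-1],(711,600),interpolation=cv2.INTER_CUBIC)); cv2.imwrite('pics/s20b.png',p[:,:,::-1])
go(.5973,-.0166,.090,5)"
```

```text
pos [ 0.5978 -0.0161  0.0906] d_tool cm [-0.07  0.02  0.06] per row [-0.014  0.005  0.012] open 0.0348 F [-6.4  0.7 19.1] t 39.5
```

View pics/s20.png

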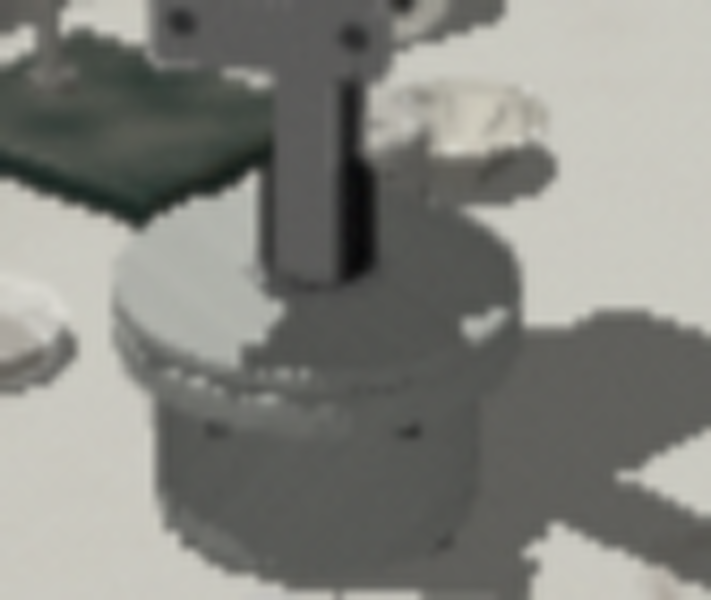

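View pics/s20b.png

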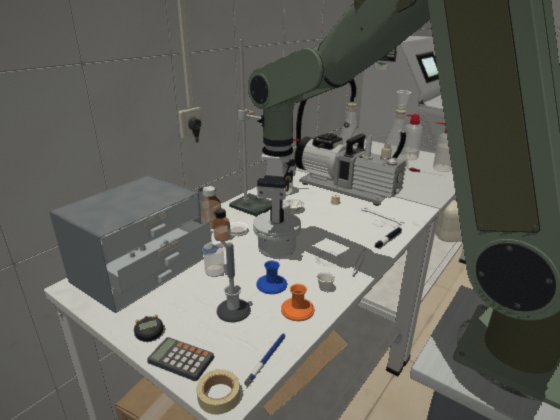

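Cover is on the seal with no gap, pressing force is about 18–19 N with z no longer moving (fully squeezed), and the rod stands in the black holder. One settling call, then I hand in.

Emit:
play_rows --rows '[{"grip": 0.75,"dp": [0,0,0],"twist": 0},{"grip": 0.75,"dp": [0,0,0],"twist": 0},{"grip": 0.75,"dp": [0,0,0],"twist": 0},{"grip": 0.75,"dp": [0,0,0],"twist": 0},{"grip": 0.75,"dp": [0,0,0],"twist": 0}]'

```text
clock: 40.0
position: [0.5978, -0.016, 0.0906]
tcp_rot: [[0.895, 0.447, 0.003], [0.447, -0.895, -0.0], [0.002, 0.001, -1.0]]
wrist_force: [-7.5, 1.1, 17.2]
opening: 0.0346
```

```bash
python3 -c "
from h import *
go(.5965,-.0166,.09)
print(close_job())"
```

```text
pos [ 0.5978 -0.016   0.0906] d_tool cm [-0.14 -0.01  0.06] per row [-0.029 -0.002  0.012] open 0.0346 F [-7.5  1.1 17.2] t 40.0
the job is handed in; nothing more can be done
None
```

I stirred the balls, put the rod back in its holder and let go of it. The cover is on the pot and pressed down, and I handed the job in at 40.0 s.

- **Stirring:** The first pass, 345° round, probably failed: the rod tilted about 3° in the jaws and balls slipped past it along the wall. I straightened the rod in the holder, regripped it at 60 N and stirred again, the last part at a larger radius. The last picture of the open pot shows all five balls inside, on the side that was empty at the start. Each is about 20 mm or more from the nearest starting spot.
- **Ball count:** My colour-mask script merged the touching balls into one blob, so I read their positions from the picture instead.
- **Rod:** The final picture shows it standing upright in the black holder, let go.
- **Cover:** It went over the pin without side force until it was pressed. The last reading showed 17 N downward at the wrist, with z unchanged as the force rose, so I take the seal as fully squeezed. The grip was set to 60 N and the cover was level and at rest.
- **Not cleared up:** A steady side force of about 7 N in −x remained while pressing. The bore is presumably resting against the pin, within its 1 mm play. A small sideways correction did not remove it.
- **Other objects:** I saw no bystander or look-alike moved in the pictures, but I did not measure them.

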